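Set up the packing crate, clamp its corners with the T-key and load the jugs

ROBOT

A 6-joint arm with a two-finger parallel gripper is mounted at the origin on the work surface. World frame = base frame: x ahead of the robot, y to its left, z up, the work surface at z = 0. Lengths are in mm, angles in rad, forces in N, time in s.
With the tool pointing down it reaches from about 250 to 850 mm from the base axis. Payload 12.5 kg.
Tool frame: the origin (TCP) lies midway between the tips of the shut fingers; the grasp point (between the pads) lies 19 mm behind it (r.hold_point_z is the distance from the TCP to the grasp point, in mm); z points along the fingers, y is the line along which they close (so a half turn about z gives the same grasp; the last joint's range is limited). The gripper opens to 93 mm and grips with 3 to 60 N. Pads are 15 mm wide; open, the fingers measure 128 mm over their backs; the gripper's body (75 mm by 188 mm) begins 65 mm behind the grasp point.
Start: joints at [1.139, 0.351, 1.652, -0, 1.139, -0.085], TCP at [186.908, 517.252, 218.633] pointing down, gripper open.
Joint ranges: [-2.75, 2.75], [-0.79, 2.1], [0.01, 2.65], [-1.57, 4.71], [0.07, 3.14], [-2.87, 2.87]. Speed limits (rad/s): [2.22, 2.22, 2.79, 3.14, 3.14, 3.14].

INTERFACE

Orientations are given as a rotation vector (axis times angle).
In Python, from plant import r gives the robot as it stands.
- The arm moves only by the tool carry_out, never from a script. Its argument "targets" is a list of rows, each an object with "offset": the shift along the tool's x, y, z in m, a list of three; "rotation": the turn, a rotation vector about the tool's x, y, z in degrees, a list of three. A call has exactly 5 rows; each row is the pose to reach, as a shift and turn from the pose commanded when the call began, along the tool's axes at that moment; what a row does not reach only later rows make up. A row lasts 1/12 s, in which the tool goes at most 41.7 mm and 7.16 degrees, less where a joint would pass 70% of its speed; a pose out of reach is approached as far as the arm can. A call with a gripper value outside its range is refused whole. "gripper" is the closure, from -1 (fully open) to 1 (shut), set as the call begins (left out, the last holds). The fingers move at their own pace and stop on an object; "grip_force" is the grip in N (left out, the last holds). Time passes only in rows, so rows that repeat a pose let the fingers close, or fill a call up. It gives the time, the measured TCP pose, the force, the opening and the grip force at its end, in the units of the state.
- r.read_state(): the state, without advancing time (a new reading comes with each control period).
- r.grab_frame(name): name is "scene" or "top" or "wrist"; returns (picture, depth): 480x640x3 uint8, blue, green, red; 480x640 float32, mm along the optical axis (not along the pixel's ray), 0 where there is no reading.
- r.get_calibration(name): a dict with "fx", "fy", "cx", "cy" (pixels), "extrinsics" (4x4, takes a point from world to camera coordinates); the wrist camera has in their place "T_tool_cam" (4x4, takes a point from camera to tool coordinates, whose origin is the TCP and whose axes are the flange's). Camera axes: x right, y up, looking along -z (the intrinsics and any distortion apply to the point x, -y, -z); pixel columns grow to the right and rows downward; lengths in mm; the calibration is good to about 2 mm. A picture is of the moment at which its call begins: read the wrist's pose just before it. get_calibration takes no time and is no camera call.
- r.close_job(): hands the job in; it is judged then, once.
Trained networks look in the newest picture that a camera, given by its name, has taken for a name from the list of things; names that differ only in an ending like _2 or _b are one class to them, and where a whole thing is asked for, a point or a joint stands for the part that bears it (a point fixed in the world has none). Each returns a list of dicts, best first, with "score" (0 to 1); they miss things now and then, are a little off and sometimes report something else, mostly with a low value. They report only what shows in the picture. A call takes as long as a camera call. They do not tell look-alikes from the thing itself.
- r.recognise(camera, name): "uv" ([column, row] in pixels, amid what is visible of it).
- r.outline_of(camera, name): "region" (480x640 bool, what is visible of it) and "uv" ([column, row] in pixels, amid what is visible of it).
- r.place_of(camera, name): "uv" ([column, row] in pixels: a listed point, or the origin of a listed thing).
The state is a dict: "time_s": time; "joint_positions": joint angles; "joint_velocities": joint speeds; "joint_efforts": joint torques, N m; "tool_pos": TCP position; "orientation": TCP orientation; "wrist_force": force on the tool from outside, world axes, zero at the start; "moment": the same for the moment, N m; "gripper_width": finger opening in mm; "grip_force": force on a finger pad.
Only numpy, scipy, OpenCV 4.12 (cv2) and the standard library are available. Lean on these libraries where they do the work, as an engineer would, in place of code of your own. Each camera call takes 0.05 s, during which the arm holds its last target. There are 200 camera calls.

TASK

Set up the packing crate: swing its three hinged boards fully upright by their orange rails, then take the red T-handled key from its wooden stand and with it turn both brass corner-clamp screws clockwise, fully home. After that put every cream-white jug upright on the floor of the crate, setting each one down gently. Finish with the key standing upright in its stand again, the boards still up, and everything else on the table left where it was.

Things in the scene. Friction and masses are not known exactly. Their poses are not given: they have to be found in the camera images.
- crate: Plywood packing crate, fixed. Origin: centre of the underside of its 136 x 224 mm base, 12 mm thick; x to its fixed back board (82 mm high), y left, z up. Hinge lines 16 mm above the table at y = +108 (left), y = -108 (right), x = -64 mm (front). Clear inside, boards up: x -60 to +58, y -104 to +104 mm: three jugs in a row along y, 66 mm apart. Boards up, the rails are its highest part, 118 mm.
- board_left (a joint): Left (+y of the crate) hinged board, rad: 0 = lying flat outward, 1.57 upright, stop at 1.6. Starts at 0 to 0.3. The hinge is stiff (about 0.2 N m): the board stays at any angle where it is left.
- board_right (a joint): Right (-y) hinged board, as board_left.
- board_front (a joint): Front (-x, towards the robot) hinged board, as board_left; 200 mm wide (the side boards are 108 mm wide).
- board_left_rail (a point): Middle of the left board's round orange rail (+y side): 12 mm diameter, 84 mm clear between end struts, parallel to the hinge, 96 mm from it; 32 mm open gap between rail and board (8 mm thick). Board flat, it lies 16 mm above the table. Pinched from above with a light grip it turns between the pads as the board swings up. Site x points from hinge to rail, y along the rail.
- board_right_rail (a point): Middle of the right board's round orange rail (-y side): 12 mm diameter, 84 mm clear between end struts, parallel to the hinge, 96 mm from it; 32 mm open gap between rail and board (8 mm thick). Board flat, it lies 16 mm above the table. Pinched from above with a light grip it turns between the pads as the board swings up. Site x points from hinge to rail, y along the rail.
- board_front_rail (a point): Middle of the front board's round orange rail (-x side): 12 mm diameter, 84 mm clear between end struts, parallel to the hinge, 96 mm from it; 32 mm open gap between rail and board (8 mm thick). Board flat, it lies 16 mm above the table. Pinched from above with a light grip it turns between the pads as the board swings up. Site x points from hinge to rail, y along the rail.
- screw_left (a joint): Clamp screw in the left front corner's well, rad: grows as it is turned clockwise seen from above; starts at 0 to 0.35 (open), fully home at the stop at 1.4. Friction about 0.1 N m; it stays where it is left.
- screw_left_slot (a point): Centre of the floor of the slot in the brass left screw, 18 mm above the table at the bottom of a square well 30 mm wide, in a green housing 50 mm square with its rim 72 mm high, at the crate's left front corner. The slot runs along the point's x, between lugs 10 mm apart, 20 mm long, 10 mm high; the key's blade has 0.2 rad play in it. The screw draws a steel shoe on to the corner.
- screw_right (a joint): Clamp screw in the right front corner's well, rad: grows as it is turned clockwise seen from above; starts at 0 to 0.35 (open), fully home at the stop at 1.4. Friction about 0.1 N m; it stays where it is left.
- screw_right_slot (a point): Centre of the floor of the slot in the brass right screw, 18 mm above the table at the bottom of a square well 30 mm wide, in a green housing 50 mm square with its rim 72 mm high, at the crate's right front corner. The slot runs along the point's x, between lugs 10 mm apart, 20 mm long, 10 mm high; the key's blade has 0.2 rad play in it. The screw draws a steel shoe on to the corner.
- key: T-handled key, 127 mm tall, 200 g, upright in its stand. Origin: centre of the blade's lower end; z up. Blade 24 mm (x) by 6 mm (y), 18 mm high; shank 14 mm diameter; collar 48 mm diameter, underside at z = 60 mm; red handle bar along x, 80 mm long, 14 mm thick, 18 mm high, centred at z = 118 mm. In a screw the blade's end stands on the slot's floor. Same after a half turn.
- stand: Dark wooden stand for the key, fixed: a block 64 mm square and 66 mm high with a 30 mm square hole right through. Origin: centre of its underside, sides along x and y. The key's collar rests on its top, the blade's end then 6 mm above the table.
- jug1: Cream-white glazed jug (1 to 3 are present), 112 mm tall, about 250 g, standing. Origin: centre of its underside, z up. Belly 60 mm diameter, heavy unglazed foot 58 mm; straight round neck 26 mm diameter from z = 70 to 112 mm, to grip it by. A thin loop handle on its +x side, 7 mm thick, from neck to belly, reaches 33 mm out: grip with the fingers closing along its y.
- jug2: Cream-white glazed jug (1 to 3 are present), 112 mm tall, about 250 g, standing. Origin: centre of its underside, z up. Belly 60 mm diameter, heavy unglazed foot 58 mm; straight round neck 26 mm diameter from z = 70 to 112 mm, to grip it by. A thin loop handle on its +x side, 7 mm thick, from neck to belly, reaches 33 mm out: grip with the fingers closing along its y.
- jug3: Cream-white glazed jug (1 to 3 are present), 112 mm tall, about 250 g, standing. Origin: centre of its underside, z up. Belly 60 mm diameter, heavy unglazed foot 58 mm; straight round neck 26 mm diameter from z = 70 to 112 mm, to grip it by. A thin loop handle on its +x side, 7 mm thick, from neck to belly, reaches 33 mm out: grip with the fingers closing along its y.
- brick_a: Bystander, loose, to be left where it is: brick piece 55 x 100 x 50 mm. Origin: about the centre of its underside.
- brick_b: Bystander, loose, to be left where it is: brick piece 55 x 100 x 50 mm. Origin: about the centre of its underside.
- bowl: Bystander, loose, to be left where it is: terracotta bowl, 100 mm across, 50 mm high. Origin: about the centre of its underside.
- glaze_jar: Bystander, loose, to be left where it is: amber glaze jar with white cap, 64 mm diameter, 90 mm high. Origin: about the centre of its underside.
- brush: Bystander, loose, to be left where it is: brush, 170 mm long. Origin: about the centre of its underside.
- mug: Bystander, loose, to be left where it is: blue mug, 80 mm across, 85 mm high. Origin: about the centre of its underside.
- tile: Bystander, loose, to be left where it is: terracotta test tile 90 x 60 x 10 mm. Origin: about the centre of its underside.
Not all that is in view belongs to the job. What is shaped like the jug2 but purple is not meant. What is shaped like the key but blue or turquoise is not meant.

How it is judged (in metres and radians):
On the way, in this order (a step that is already met when the one before it is completed fails the run):
1. all three hinged boards stand upright (over 1.4 rad) (value of joint each of board_left, board_right, board_front above 1.4 rad), for 0.2 s.
2. a clamp screw is turned home (over 1.25 rad) with the key in its slot, boards up (all of step 1 and ((value of joint screw_left above 1.25 rad and (distance between key and screw_left_slot below 0.012 m and angle between key's own z axis and vertical below 0.2 rad)) or (value of joint screw_right above 1.25 rad and (distance between key and screw_right_slot below 0.012 m and angle between key's own z axis and vertical below 0.2 rad)))), for 0.2 s.
3. both clamp screws are home, the key in the slot of one of them (all of step 1 and value of joint each of screw_left, screw_right above 1.25 rad and ((distance between key and screw_left_slot below 0.012 m and angle between key's own z axis and vertical below 0.2 rad) or (distance between key and screw_right_slot below 0.012 m and angle between key's own z axis and vertical below 0.2 rad))), for 0.2 s.
4. every jug that is there stands upright on the crate's floor (x of jug1 in the frame of crate between -0.045 and 0.045 m and y of jug1 in the frame of crate between -0.09 and 0.09 m and z of jug1 in the frame of crate between 0.006 and 0.02 m and angle between each of jug1, jug2, jug3's own z axis and vertical below 0.15 rad and x of jug2 in the frame of crate between -0.045 and 0.045 m and y of jug2 in the frame of crate between -0.09 and 0.09 m and z of jug2 in the frame of crate between 0.006 and 0.02 m and x of jug3 in the frame of crate between -0.045 and 0.045 m and y of jug3 in the frame of crate between -0.09 and 0.09 m and z of jug3 in the frame of crate between 0.006 and 0.02 m), for 0.3 s.
At the end, for the whole second after the job is handed in: Boards over 1.4 rad, screws over 1.25 rad; each jug present upright (0.15 rad) on the crate's floor, within 45 mm in x and 90 mm in y of the crate's centre; key upright (0.15 rad) in its stand, within 12 mm of its centre and its tip under 12 mm high; jugs and key at rest (all of step 1 and all of step 4 and value of joint each of screw_left, screw_right above 1.25 rad and horizontal distance between key and stand below 0.012 m and z of key in the frame of stand below 0.012 m and angle between key's own z axis and vertical below 0.15 rad and linear speed of each of jug1, jug2, jug3, key below 0.03 m/s); the robot touches nothing.
It fails at once if a clamp screw is home while a board is not up (value of joint any of screw_left, screw_right above 1.25 rad and value of joint any of board_left, board_right, board_front below 1.2 rad).
It fails at once if a jug stands in the crate while a clamp screw is not yet home (((x of jug1 in the frame of crate between -0.045 and 0.045 m and y of jug1 in the frame of crate between -0.09 and 0.09 m and z of jug1 in the frame of crate between 0.006 and 0.02 m and angle between jug1's own z axis and vertical below 0.15 rad) or (x of jug2 in the frame of crate between -0.045 and 0.045 m and y of jug2 in the frame of crate between -0.09 and 0.09 m and z of jug2 in the frame of crate between 0.006 and 0.02 m and angle between jug2's own z axis and vertical below 0.15 rad) or (x of jug3 in the frame of crate between -0.045 and 0.045 m and y of jug3 in the frame of crate between -0.09 and 0.09 m and z of jug3 in the frame of crate between 0.006 and 0.02 m and angle between jug3's own z axis and vertical below 0.15 rad)) and value of joint any of screw_left, screw_right below 1.2 rad).
It fails at once if a bystander is moved by more than 50 mm (distance of any of brick_a, brick_b, bowl, glaze_jar, brush, mug, tile from where it was at the start of the episode above 0.05 m).
It fails at once if a jug comes down on the crate's floor at over 0.5 m/s, as when dropped ((x of jug1 in the frame of crate between -0.045 and 0.045 m and y of jug1 in the frame of crate between -0.09 and 0.09 m and z of jug1 in the frame of crate between 0.02 and 0.05 m and linear speed of jug1 above 0.5 m/s) or (x of jug2 in the frame of crate between -0.045 and 0.045 m and y of jug2 in the frame of crate between -0.09 and 0.09 m and z of jug2 in the frame of crate between 0.02 and 0.05 m and linear speed of jug2 above 0.5 m/s) or (x of jug3 in the frame of crate between -0.045 and 0.045 m and y of jug3 in the frame of crate between -0.09 and 0.09 m and z of jug3 in the frame of crate between 0.02 and 0.05 m and linear speed of jug3 above 0.5 m/s)).
Of jug1, jug2, jug3 only 1 to 3 are there at a start; the rules pass over those that are not, and their reading is None.
At some moment in a run one of jug1, jug2, jug3 may be knocked a few centimetres aside while the robot is not near it.
It also fails if it takes over 210 s, if anything falls off the work surface, if the arm or the gripper's body presses on something with over 40 N, if the wrist force passes 120 N, or if a joint passes its speed limit or range.

## Working session

There is one attempt and no reset: what is moved stays moved. The work goes in short steps, Python scripts to look and compute and a tool call to move; the robot and the scene stay as the last step left them, time stands still between calls to the robot, and variables do not carry over. Pictures are saved under pics/ and viewed, at most 17 in all, crops included, and the job is handed in when it is done.

Besides the shell and the picture viewer there is one more tool, called after "Call:" as name([rows], argument=value, ...), one row to a line, values as JSON. carry_out: Moves the arm, as the interface text tells. Its arguments: {"type":"object","properties":{"targets":{"type":"array"},"gripper":{"type":"number"},"grip_force":{"type":"number"}},"required":["targets"]}

```bash
ls; mkdir -p pics; python3 - <<'E'
from plant import r
import cv2,numpy as np
s=r.read_state();print({k:np.round(v,3).tolist() for k,v in s.items()})
for n in ("scene","top"):
    p,d=r.grab_frame(n);cv2.imwrite(f"pics/{n}0.png",p);np.save(f"{n}0.npy",d)
    print(n,{k:np.round(v,2).tolist() for k,v in r.get_calibration(n).items()})
print(r.get_calibration("wrist"), r.hold_point_z)
for n in ["jug1","key","stand","crate","board_left","board_front","screw_left","screw_left_slot","screw_right_slot","board_left_rail","board_right_rail","board_front_rail"]:
    print(n,[(round(q["score"],2),np.round(q["uv"]).tolist()) for q in r.place_of("top",n)])
E
```

```text
pics
{'time_s': 0.0, 'joint_positions': [1.139, 0.351, 1.652, 0.0, 1.139, -0.085], 'joint_velocities': [-0.001, 0.0, -0.0, -0.001, 0.0, -0.001], 'joint_efforts': [-0.003, -49.732, -28.523, 0.07, 0.026, -0.0], 'tool_pos': [186.758, 516.944, 218.088], 'orientation': [-0.542, -3.094, 0.002], 'wrist_force': [0.452, -0.293, 0.596], 'moment': [-0.029, -0.007, -0.023], 'grip_force': 0.0, 'gripper_width': 92.895}
scene {'fx': 529.83, 'fy': 529.83, 'cx': 317.69, 'cy': 240.37, 'extrinsics': [[0.44, 0.9, -0.01, -227.1], [-0.62, 0.31, 0.72, 286.41], [0.65, -0.31, 0.7, -1700.8], [0.0, 0.0, 0.0, 1.0]]}
top {'fx': 616.39, 'fy': 616.39, 'cx': 304.33, 'cy': 238.64, 'extrinsics': [[0.01, -1.0, 0.02, -37.81], [1.0, 0.01, 0.06, -519.01], [-0.06, 0.02, 1.0, -1412.23], [0.0, 0.0, 0.0, 1.0]]}
{'fx': 341.4922929589584, 'fy': 341.4922929589584, 'cx': 321.68771111142524, 'cy': 239.26858302941798, 'T_tool_cam': array([[ 1.32386948e-04,  9.69503445e-01,  2.45077645e-01,
         6.72173515e+01],
       [ 9.99999726e-01,  5.02682026e-05, -7.39039690e-04,
         5.69596997e-01],
       [-7.28821138e-04,  2.45077676e-01, -9.69503173e-01,
        -1.67028624e+02],
       [ 0.00000000e+00,  0.00000000e+00,  0.00000000e+00,
         1.00000000e+00]])} 18.8
jug1 [(0.77, [158.0, 262.0]), (0.75, [330.0, 138.0]), (0.71, [147.0, 216.0])]
key [(0.97, [421.0, 273.0]), (0.69, [451.0, 218.0]), (0.67, [504.0, 192.0])]
stand [(0.87, [454.0, 217.0])]
crate [(0.8, [307.0, 191.0]), (0.54, [219.0, 181.0])]Traceback (most recent call last):
  File "<stdin>", line 9, in <module>
ValueError: it knows: board_front_rail, board_left_rail, board_right_rail, bowl, brick, brush, crate, glaze_jar, jug, key, mug, screw_left_slot, screw_right_slot, stand, tile
```

View pics/top0.png

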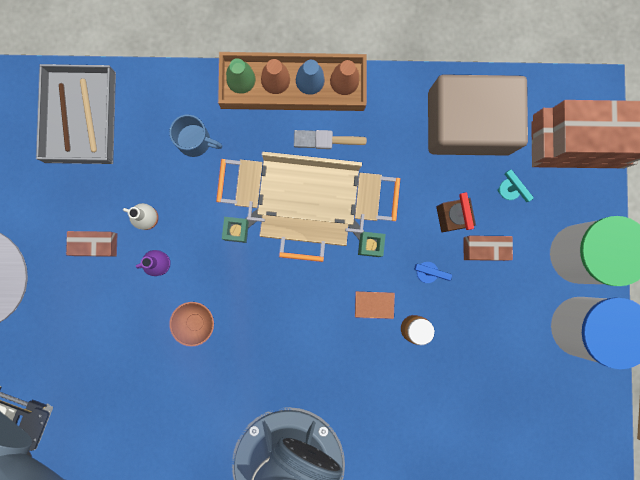

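View pics/scene0.png

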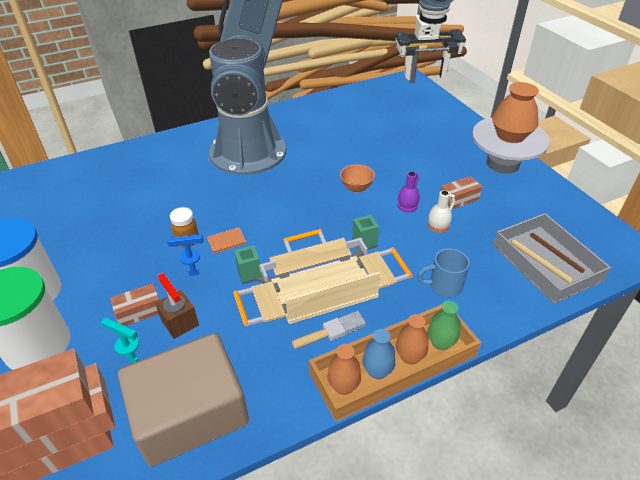

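```bash
cat > h.py <<'E'
from plant import r
import cv2,numpy as np
from scipy.spatial.transform import Rotation as R
F=np.diag([1,-1,-1,1.])
def wc(cam,state=None):
    "world<-camera(cv axes) 4x4 and K"
    c=r.get_calibration(cam);K=np.array([[c["fx"],0,c["cx"]],[0,c["fy"],c["cy"]],[0,0,1]])
    if cam=="wrist":
        s=state or r.read_state();T=np.eye(4);T[:3,:3]=R.from_rotvec(s["orientation"]).as_matrix();T[:3,3]=s["tool_pos"]
        return T@c["T_tool_cam"]@F,K
    return np.linalg.inv(c["extrinsics"])@F,K
def atz(M,K,uv,z):
    "pixel ray meets world height z"
    d=M[:3,:3]@np.linalg.solve(K,[*uv,1.]);o=M[:3,3];return o+d*(z-o[2])/d[2]
def cloud(M,K,d):
    v,u=np.mgrid[:480,:640];P=np.stack([(u-K[0,2])/K[0,0]*d,(v-K[1,2])/K[1,1]*d,d],-1)
    return P@M[:3,:3].T+M[:3,3]
def px(M,K,p):
    q=np.linalg.inv(M)@[*p,1.];q=K@q[:3];return q[:2]/q[2]
E
python3 - <<'E'
from h import *
for n in ["stand","crate","screw_left_slot","screw_right_slot","board_left_rail","board_right_rail","board_front_rail"]:
    print(n,[(round(q["score"],2),np.round(q["uv"]).tolist()) for q in r.place_of("top",n)])
E
```

```text
stand [(0.87, [454.0, 217.0])]
crate [(0.8, [307.0, 191.0]), (0.54, [219.0, 181.0])]
screw_left_slot [(0.5, [239.0, 228.0])]
screw_right_slot [(0.52, [372.0, 247.0])]
board_left_rail [(0.93, [220.0, 179.0]), (0.29, [414.0, 331.0])]
board_right_rail [(0.69, [398.0, 198.0])]
board_front_rail [(0.64, [301.0, 256.0])]
```

```bash
python3 - <<'E'
from h import *
M,K=wc("top");d=np.load("top0.npy");p=cv2.imread("pics/top0.png");P=cloud(M,K,d)
hsv=cv2.cvtColor(p,cv2.COLOR_BGR2HSV)
print("table z",np.nanmedian(P[350:400,250:400,2]), d[375,320])
def reg(name,lo,hi,box):
    m=cv2.inRange(hsv,lo,hi)>0;b=np.zeros_like(m);b[box[1]:box[3],box[0]:box[2]]=1;m&=b.astype(bool)&(d>0)
    Q=P[m];uv=np.argwhere(m)[:,::-1]
    (c,sz,a)=cv2.minAreaRect(Q[:,:2].astype(np.float32))
    print(name,m.sum(),"med",np.round(np.median(Q,0)),"rect",np.round(c),np.round(sz),round(a,1),"z",np.round(np.percentile(Q[:,2],[5,95])))
    return Q
O=((8,150,150),(22,255,255))
for n,b in dict(left=(212,155,240,206),right=(378,172,404,224),front=(275,236,330,264)).items(): reg(n,*O,b)
reg("key",(0,180,120),(6,255,255),(445,185,485,235))
reg("hl",(60,80,30),(90,255,160),(215,210,255,248));reg("hr",(60,80,30),(90,255,160),(352,226,392,262))
reg("jug",(0,0,150),(40,90,255),(115,195,162,235))
reg("standtop",(0,50,20),(20,255,110),(430,190,480,240))
for i in [(301,160),(301,190),(300,215),(310,230),(250,190),(370,195)]: print(i,np.round(P[i[1],i[0]]))
E
```

```text
table z 0.20433716034392546 1428.7042
left 97 med [651. 164.  24.] rect [652. 163.] [10. 99.] 84.1 z [19. 29.]
right 140 med [ 612. -241.   25.] rect [ 613. -242.] [11. 97.] 84.4 z [21. 30.]
front 186 med [476. -23.  45.] rect [477. -25.] [96. 10.] 84.6 z [40. 50.]
key 51 med [ 574. -373.  130.] rect [ 574. -373.] [75. 15.] 21.7 z [126. 136.]
hl 358 med [536. 123.  72.] rect [537. 126.] [50. 49.] 84.8 z [42. 77.]
hr 423 med [ 508. -184.   71.] rect [ 507. -184.] [50. 49.] 84.5 z [28. 77.]
jug 465 med [563. 327.  60.] rect [566. 336.] [55. 53.] 85.9 z [ 35. 113.]
standtop 445 med [ 570. -353.   64.] rect [ 562. -381.] [90. 65.] 10.8 z [12. 71.]
(301, 160) [693. -22.  72.]
(301, 190) [634. -23.  10.]
(300, 215) [575. -22.   9.]
(310, 230) [539. -45.  29.]
(250, 190) [631.  95.  20.]
(370, 195) [ 623. -184.   20.]
```

```bash
python3 - <<'E'
import cv2
p=cv2.imread("pics/top0.png")
a=cv2.resize(p[140:270,205:410],None,fx=3.9,fy=3.9,interpolation=cv2.INTER_CUBIC)
cv2.imwrite("pics/c1.png",a)
E
```

```text
(no output)
```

View pics/c1.png

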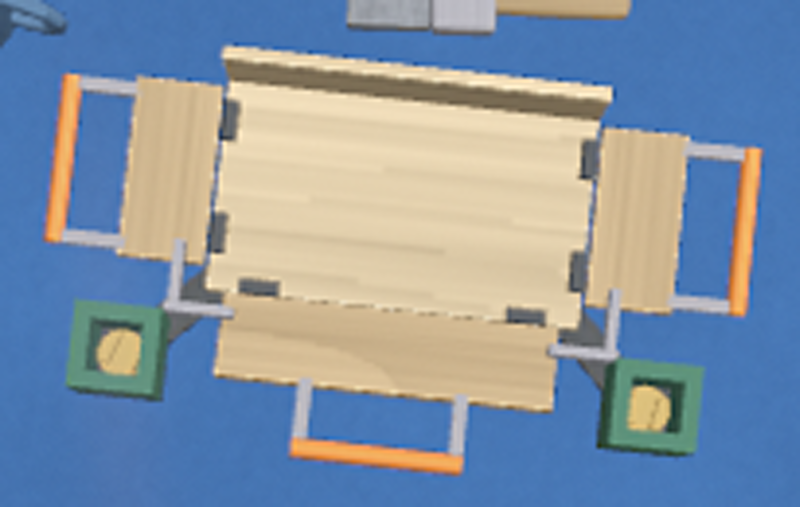

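```bash
cat >> h.py <<'E'
def go(*wps,s=None):
    "wps: (x,y,z,yaw of tool y deg). print, leg by leg, tool-axes offset in m and turn about tool z for each, from the previous pose"
    s=s or r.read_state();p=np.array(s["tool_pos"]);Rm=R.from_rotvec(s["orientation"]);e=Rm.as_matrix()
    print("t",round(s["time_s"],1),"at",np.round(p,1),"yaw",round(np.degrees(np.arctan2(e[1,1],e[0,1])),1),"tilt",np.round(e[:2,2],3),"j6",round(s["joint_positions"][5],2))
    for w in wps:
        a=np.radians(w[3]);y=np.array([np.cos(a),np.sin(a),0]);z=np.array([0,0,-1.]);T=np.c_[np.cross(y,z),y,z]
        o=Rm.inv().apply(np.array(w[:3])-p)/1000;rv=(Rm.inv()*R.from_matrix(T)).as_rotvec(degrees=True)
        print(w,"off",np.round(o,4),"rot",np.round(rv,1),"calls",round(max(np.linalg.norm(o)/.2085,np.linalg.norm(rv)/35.8),2))
        p=np.array(w[:3]);Rm=R.from_matrix(T)
C0=np.array([632.6,-39.2]);CY=-5.5
def cr(x,y):
    a=np.radians(CY);return C0+[np.cos(a)*x-np.sin(a)*y,np.sin(a)*x+np.cos(a)*y]
E
python3 - <<'E'
from h import *
L=cr(0,203.8)
print("rails",L,cr(0,-203.8),cr(-157,0))
go((*L,150,84.5),(*L,6,84.5))
E
```

```text
rails [652.13336436 163.66174523] [ 613.06663564 -242.06174523] [476.32279686 -24.15221685]
t 0.7 at [186.9 517.2 218.6] yaw 70.1 tilt [-0. -0.] j6 -0.08
(np.float64(652.1333643636217), np.float64(163.66174522723105), 150, 84.5) off [-0.5577 -0.1744  0.0686] rot [ -0.    0.  -14.4] calls 2.82
(np.float64(652.1333643636217), np.float64(163.66174522723105), 6, 84.5) off [0.    0.    0.144] rot [0. 0. 0.] calls 0.69
```

Call:
carry_out([
  {"offset": [-0.0372, -0.0116, 0.0046], "rotation": [0, 0, -2.9]},
  {"offset": [-0.0744, -0.0232, 0.0092], "rotation": [0, 0, -5.8]},
  {"offset": [-0.1115, -0.0349, 0.0137], "rotation": [0, 0, -8.6]},
  {"offset": [-0.1487, -0.0465, 0.0183], "rotation": [0, 0, -11.5]},
  {"offset": [-0.1859, -0.0581, 0.0229], "rotation": [0, 0, -14.4]},
], gripper=0.4, grip_force=8)

```text
time_s: 1.07
tool_pos: [343.2, 398.2, 195.7]
orientation: [0.145, 3.138, 0.0]
wrist_force: [0.2, 0.8, -0.0]
gripper_width: 64.8
grip_force: 0.0
```

Call:
carry_out([
  {"offset": [-0.0331, -0.0205, 0.0046], "rotation": [0, 0, 0]},
  {"offset": [-0.0662, -0.041, 0.0092], "rotation": [0, 0, 0]},
  {"offset": [-0.0994, -0.0614, 0.0137], "rotation": [0, 0, 0]},
  {"offset": [-0.1325, -0.0819, 0.0183], "rotation": [0, 0, 0]},
  {"offset": [-0.1656, -0.1024, 0.0229], "rotation": [0, 0, 0]},
])

```text
time_s: 1.48
tool_pos: [498.5, 280.2, 172.7]
orientation: [0.15, 3.138, 0.0]
wrist_force: [0.1, 0.7, -0.0]
gripper_width: 31.3
grip_force: 0.0
```

Call:
carry_out([
  {"offset": [-0.0331, -0.0205, 0.0046], "rotation": [0, 0, 0]},
  {"offset": [-0.0662, -0.041, 0.0092], "rotation": [0, 0, 0]},
  {"offset": [-0.0994, -0.0614, 0.0137], "rotation": [0, 0, 0]},
  {"offset": [-0.1656, -0.1024, 0.0229], "rotation": [0, 0, 0]},
  {"offset": [-0.1656, -0.1024, 0.0229], "rotation": [0, 0, 0]},
])

```text
time_s: 1.9
tool_pos: [653.8, 162.1, 149.6]
orientation: [0.151, 3.138, -0.0]
wrist_force: [0.4, 0.0, 1.3]
gripper_width: 28.2
grip_force: 0.0
```

```bash
python3 - <<'E'
from h import *
s=r.read_state();M,K=wc("wrist",s)
p,d=r.grab_frame("wrist");cv2.imwrite("pics/w1.png",p)
P=cloud(M,K,d);hsv=cv2.cvtColor(p,cv2.COLOR_BGR2HSV)
m=(cv2.inRange(hsv,(8,150,150),(22,255,255))>0)&(d>0)
n,l,st,c=cv2.connectedComponentsWithStats(m.astype(np.uint8))
for i in range(1,n):
    if st[i,4]>150: Q=P[l==i];print(st[i],c[i],np.round(np.median(Q,0),1),np.round(Q.min(0)),np.round(Q.max(0)))
go((*cr(0,203.8),6,84.5))
E
```

```text
[   0   17  106   14 1251] [50.88009592 23.40527578] [480.4 -13.1  45. ] [464. -83.  -0.] [486.  26.  49.]
[255  81  15  22 172] [263.28488372  93.10465116] [536.6 126.8  19.1] [527. 120.  17.] [544. 133.  31.]
[ 316  176   11  108 1125] [321.22488889 228.54488889] [650.8 162.6  24.8] [606. 153.  -1.] [711. 171.  27.]
t 1.9 at [657.4 158.  148.5] yaw 84.3 tilt [ 0.001 -0.001] j6 -1.3
(np.float64(652.1333643636217), np.float64(163.66174522723105), 6, 84.5) off [0.006  0.0052 0.1425] rot [-0.1  0.1 -0.2] calls 0.68
```

View pics/w1.png

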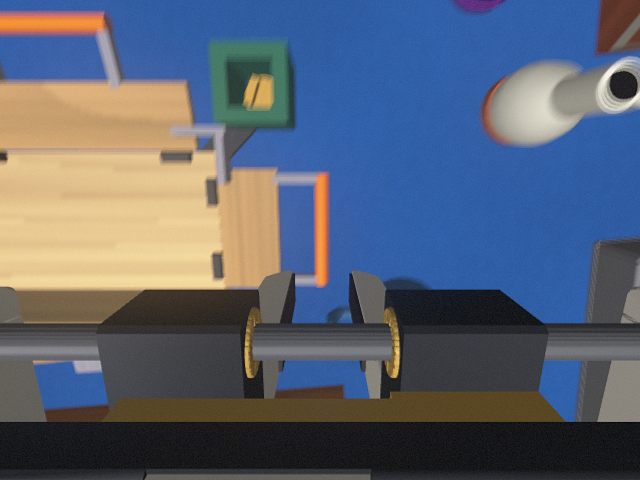

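Call:
carry_out([
  {"offset": [0, 0, 0.02], "rotation": [0, 0, 0]},
  {"offset": [0, 0, 0.05], "rotation": [0, 0, 0]},
  {"offset": [0, 0, 0.08], "rotation": [0, 0, 0]},
  {"offset": [0, 0, 0.1], "rotation": [0, 0, 0]},
  {"offset": [0, 0, 0.1], "rotation": [0, 0, 0]},
])

```text
time_s: 2.37
tool_pos: [649.6, 163.5, 45.3]
orientation: [-0.15, -3.131, 0.002]
wrist_force: [-0.2, -0.1, -0.7]
gripper_width: 28.1
grip_force: 0.0
```

```bash
python3 - <<'E'
from h import *
go((*cr(0,203.8),6,84.5))
E
```

```text
t 2.4 at [649.6 163.5  45.3] yaw 84.5 tilt [-0.007 -0.001] j6 -1.3
(np.float64(652.1333643636217), np.float64(163.66174522723105), 6, 84.5) off [-0.0028  0.0005  0.0393] rot [-0.1 -0.4  0. ] calls 0.19
```

Call:
carry_out([
  {"offset": [-0.001, 0, 0.015], "rotation": [0, 0, 0]},
  {"offset": [-0.001, 0, 0.03], "rotation": [0, 0, 0]},
  {"offset": [-0.001, 0, 0.042], "rotation": [0, 0, 0]},
  {"offset": [-0.001, 0, 0.042], "rotation": [0, 0, 0]},
  {"offset": [-0.001, 0, 0.042], "rotation": [0, 0, 0]},
])

```text
time_s: 2.78
tool_pos: [653.0, 163.9, 7.6]
orientation: [-0.15, -3.137, 0.0]
wrist_force: [0.5, -0.0, 0.6]
gripper_width: 28.2
grip_force: 0.0
```

Call:
carry_out([
  {"offset": [0, 0, 0], "rotation": [0, 0, 0]},
  {"offset": [0, 0, 0], "rotation": [0, 0, 0]},
  {"offset": [0, 0, 0], "rotation": [0, 0, 0]},
  {"offset": [0, 0, 0], "rotation": [0, 0, 0]},
  {"offset": [0, 0, 0], "rotation": [0, 0, 0]},
], gripper=1, grip_force=10)

```text
time_s: 3.2
tool_pos: [653.6, 163.4, 8.5]
orientation: [0.15, 3.137, -0.001]
wrist_force: [0.2, -6.3, 1.1]
gripper_width: 11.4
grip_force: 10.0
```

Gripped (11.4 mm on the 12 mm rail). Swing up.

Call:
carry_out([
  {"offset": [0, -0.0017, -0.0152], "rotation": [0, 0, 0]},
  {"offset": [0, -0.0055, -0.0291], "rotation": [0, 0, 0]},
  {"offset": [0, -0.0117, -0.0431], "rotation": [0, 0, 0]},
  {"offset": [0, -0.0201, -0.056], "rotation": [0, 0, 0]},
  {"offset": [0, -0.0298, -0.0666], "rotation": [0, 0, 0]},
])

```text
time_s: 3.62
tool_pos: [650.5, 136.2, 77.1]
orientation: [0.15, 3.137, 0.006]
wrist_force: [-3.0, 12.6, 6.6]
gripper_width: 12.0
grip_force: 10.0
```

Call:
carry_out([
  {"offset": [0, -0.0119, -0.0097], "rotation": [0, 0, 0]},
  {"offset": [0, -0.0244, -0.0169], "rotation": [0, 0, 0]},
  {"offset": [0, -0.0387, -0.0225], "rotation": [0, 0, 0]},
  {"offset": [0, -0.0527, -0.0256], "rotation": [0, 0, 0]},
  {"offset": [0, -0.0645, -0.0265], "rotation": [0, 0, 0]},
])

```text
time_s: 4.03
tool_pos: [645.0, 70.0, 104.0]
orientation: [0.15, 3.134, 0.003]
wrist_force: [-0.3, 3.2, 2.7]
gripper_width: 11.8
grip_force: 10.0
```

Call:
carry_out([
  {"offset": [0, 0, 0], "rotation": [0, 0, 0]},
  {"offset": [0, 0, 0], "rotation": [0, 0, 0]},
  {"offset": [0, 0, 0], "rotation": [0, 0, 0]},
  {"offset": [0, 0, 0], "rotation": [0, 0, 0]},
  {"offset": [0, 0, 0], "rotation": [0, 0, 0]},
])

```text
time_s: 4.45
tool_pos: [644.9, 69.4, 103.8]
orientation: [0.15, 3.135, -0.0]
wrist_force: [-2.5, -1.9, 11.6]
gripper_width: 11.3
grip_force: 10.0
```

```bash
python3 - <<'E'
from h import *
s=r.read_state();M,K=wc("top");print(s["gripper_width"],s["grip_force"],s["wrist_force"])
go((*cr(0,110),102,84.5))
E
```

```text
11.335688352265548 10.001518875360489 [-2.48128913 -1.90289228 11.63901132]
t 4.5 at [644.9  69.4 103.8] yaw 84.5 tilt [ 0.003 -0.   ] j6 -1.44
(np.float64(643.1430327772247), np.float64(70.29358182038968), 102, 84.5) off [0.0019 0.0007 0.0018] rot [-0.   0.2  0. ] calls 0.01
```

Call:
carry_out([
  {"offset": [0, 0, 0], "rotation": [0, 0, 0]},
  {"offset": [0, 0, 0], "rotation": [0, 0, 0]},
  {"offset": [0, 0, -0.03], "rotation": [0, 0, 0]},
  {"offset": [0, 0, -0.06], "rotation": [0, 0, 0]},
  {"offset": [0, 0, -0.09], "rotation": [0, 0, 0]},
], gripper=0.4)

```text
time_s: 4.87
tool_pos: [643.6, 69.9, 192.2]
orientation: [-0.15, -3.137, -0.0]
wrist_force: [-0.2, 0.1, 0.1]
gripper_width: 27.9
grip_force: 0.0
```

Call:
carry_out([
  {"offset": [0, -0.03, 0], "rotation": [0, 0, 0]},
  {"offset": [0, -0.062, 0], "rotation": [0, 0, 0]},
  {"offset": [0, -0.094, 0], "rotation": [0, 0, 0]},
  {"offset": [0, -0.126, 0], "rotation": [0, 0, 0]},
  {"offset": [0, -0.157, 0], "rotation": [0, 0, 0]},
])

```text
time_s: 5.28
tool_pos: [628.6, -87.8, 191.4]
orientation: [-0.15, -3.138, -0.0]
wrist_force: [0.6, -0.4, -0.0]
gripper_width: 28.0
grip_force: 0.0
```

Call:
carry_out([
  {"offset": [0.002, -0.03, 0], "rotation": [0, 0, 0]},
  {"offset": [0.002, -0.062, 0], "rotation": [0, 0, 0]},
  {"offset": [0.002, -0.094, 0], "rotation": [0, 0, 0]},
  {"offset": [0.002, -0.126, 0], "rotation": [0, 0, 0]},
  {"offset": [0.002, -0.157, 0], "rotation": [0, 0, 0]},
])

```text
time_s: 5.7
tool_pos: [611.6, -243.9, 191.3]
orientation: [-0.15, -3.138, -0.0]
wrist_force: [0.4, 0.4, 0.5]
gripper_width: 27.6
grip_force: 0.0
```

Call:
carry_out([
  {"offset": [0, 0, 0.03], "rotation": [0, 0, 0]},
  {"offset": [0, 0, 0.07], "rotation": [0, 0, 0]},
  {"offset": [0, 0, 0.11], "rotation": [0, 0, 0]},
  {"offset": [0, 0, 0.135], "rotation": [0, 0, 0]},
  {"offset": [0, 0, 0.14], "rotation": [0, 0, 0]},
])

```text
time_s: 6.12
tool_pos: [609.5, -241.3, 46.3]
orientation: [-0.15, -3.131, -0.005]
wrist_force: [0.1, 0.1, -0.1]
gripper_width: 27.6
grip_force: 0.0
```

```bash
python3 - <<'E'
from h import *
go((*cr(0,-203.8),7,84.5))
s=r.read_state();M,K=wc("wrist",s)
p,d=r.grab_frame("wrist");cv2.imwrite("pics/w2.png",p)
P=cloud(M,K,d);hsv=cv2.cvtColor(p,cv2.COLOR_BGR2HSV)
m=(cv2.inRange(hsv,(8,150,150),(22,255,255))>0)&(d>0)
n,l,st,c=cv2.connectedComponentsWithStats(m.astype(np.uint8))
for i in range(1,n):
    if st[i,4]>150: Q=P[l==i];print(st[i],np.round(np.median(Q,0),1),np.round(Q.min(0)),np.round(Q.max(0)))
E
```

```text
t 6.1 at [ 609.5 -241.3   46.3] yaw 84.5 tilt [-0.007  0.003] j6 -1.92
(np.float64(613.0666356363784), np.float64(-242.06174522723109), 7, 84.5) off [-0.0039 -0.0006  0.0393] rot [ 0.2 -0.4  0. ] calls 0.19
[407  41  23  38 335] [ 499.6 -180.5   19.2] [ 491. -187.   18.] [ 510. -174.   30.]
[423  48  20  31 325] [ 505.4 -175.    29. ] [ 498. -180.   18.] [ 512. -169.   31.]
[ 310  191   20  133 2498] [ 600.  -240.7   26.3] [ 562. -250.   22.] [ 643. -233.  144.]
```

Call:
carry_out([
  {"offset": [-0.002, 0, 0.015], "rotation": [0, 0, 0]},
  {"offset": [-0.002, 0, 0.03], "rotation": [0, 0, 0]},
  {"offset": [-0.002, 0, 0.042], "rotation": [0, 0, 0]},
  {"offset": [-0.002, 0, 0.042], "rotation": [0, 0, 0]},
  {"offset": [-0.002, 0, 0.042], "rotation": [0, 0, 0]},
])

```text
time_s: 6.58
tool_pos: [614.1, -242.4, 8.7]
orientation: [-0.15, -3.137, -0.0]
wrist_force: [0.4, 0.0, -0.0]
gripper_width: 27.6
grip_force: 0.0
```

Call:
carry_out([
  {"offset": [0, 0, 0], "rotation": [0, 0, 0]},
  {"offset": [0, 0, 0], "rotation": [0, 0, 0]},
  {"offset": [0, 0, 0], "rotation": [0, 0, 0]},
  {"offset": [0, 0, 0], "rotation": [0, 0, 0]},
  {"offset": [0, 0, 0], "rotation": [0, 0, 0]},
], gripper=1, grip_force=10)

```text
time_s: 7.0
tool_pos: [614.6, -242.8, 9.6]
orientation: [0.15, 3.137, -0.001]
wrist_force: [0.8, 0.0, 1.4]
gripper_width: 11.4
grip_force: 10.0
```

Call:
carry_out([
  {"offset": [0, 0.0017, -0.0142], "rotation": [0, 0, 0]},
  {"offset": [0, 0.0055, -0.0278], "rotation": [0, 0, 0]},
  {"offset": [0, 0.0117, -0.0414], "rotation": [0, 0, 0]},
  {"offset": [0, 0.0201, -0.0543], "rotation": [0, 0, 0]},
  {"offset": [0, 0.0298, -0.0648], "rotation": [0, 0, 0]},
])

```text
time_s: 7.42
tool_pos: [617.1, -216.0, 76.2]
orientation: [0.15, 3.137, -0.008]
wrist_force: [-8.2, -17.8, 10.8]
gripper_width: 11.5
grip_force: 10.0
```

Call:
carry_out([
  {"offset": [0, 0.0119, -0.0097], "rotation": [0, 0, 0]},
  {"offset": [0, 0.0244, -0.0169], "rotation": [0, 0, 0]},
  {"offset": [0, 0.0387, -0.0225], "rotation": [0, 0, 0]},
  {"offset": [0, 0.0527, -0.0256], "rotation": [0, 0, 0]},
  {"offset": [0, 0.0645, -0.0265], "rotation": [0, 0, 0]},
])

```text
time_s: 7.83
tool_pos: [624.5, -149.2, 102.8]
orientation: [0.15, 3.134, -0.003]
wrist_force: [2.5, -3.6, 3.4]
gripper_width: 11.8
grip_force: 10.0
```

Call:
carry_out([
  {"offset": [0, 0, 0], "rotation": [0, 0, 0]},
  {"offset": [0, 0, 0], "rotation": [0, 0, 0]},
  {"offset": [0, 0, 0], "rotation": [0, 0, 0]},
  {"offset": [0, 0, 0], "rotation": [0, 0, 0]},
  {"offset": [0, 0, 0], "rotation": [0, 0, 0]},
])

```text
time_s: 8.25
tool_pos: [624.6, -148.6, 102.5]
orientation: [0.15, 3.134, -0.001]
wrist_force: [0.8, 1.8, 11.8]
gripper_width: 11.3
grip_force: 10.0
```

Call:
carry_out([
  {"offset": [0, 0, 0], "rotation": [0, 0, 0]},
  {"offset": [0, 0, 0], "rotation": [0, 0, 0]},
  {"offset": [0, 0, -0.03], "rotation": [0, 0, 0]},
  {"offset": [0, 0, -0.06], "rotation": [0, 0, 0]},
  {"offset": [0, 0, -0.09], "rotation": [0, 0, 0]},
], gripper=0.4)

```text
time_s: 8.67
tool_pos: [622.7, -148.6, 191.0]
orientation: [-0.15, -3.136, -0.001]
wrist_force: [-0.5, 0.6, 0.6]
gripper_width: 28.0
grip_force: 0.0
```

```bash
python3 - <<'E'
from h import *
go((*cr(-157,0),192,-5.5))
E
```

```text
t 8.7 at [ 622.7 -148.6  191. ] yaw 84.5 tilt [-0.002  0.   ] j6 -1.78
(np.float64(476.32279685635297), np.float64(-24.152216854324838), 192, -5.5) off [ 0.1575  0.1099 -0.0007] rot [-0.1 -0.1 90. ] calls 2.51
```

Call:
carry_out([
  {"offset": [0.0315, 0.022, 0], "rotation": [0, 0, 6]},
  {"offset": [0.063, 0.044, 0], "rotation": [0, 0, 12]},
  {"offset": [0.0945, 0.066, 0], "rotation": [0, 0, 18]},
  {"offset": [0.126, 0.088, 0], "rotation": [0, 0, 24]},
  {"offset": [0.1575, 0.11, 0], "rotation": [0, 0, 30]},
])

```text
time_s: 9.08
tool_pos: [475.0, -23.3, 190.1]
orientation: [-0.965, -2.989, 0.0]
wrist_force: [0.8, 0.6, 0.1]
gripper_width: 28.1
grip_force: 0.0
```

Call:
carry_out([
  {"offset": [0, 0, 0], "rotation": [0, 0, 7]},
  {"offset": [0, 0, 0], "rotation": [0, 0, 14]},
  {"offset": [0, 0, 0], "rotation": [0, 0, 21]},
  {"offset": [0, 0, 0], "rotation": [0, 0, 28]},
  {"offset": [0, 0, 0], "rotation": [0, 0, 35]},
])

```text
time_s: 9.5
tool_pos: [476.6, -24.1, 190.2]
orientation: [-1.82, -2.56, 0.0]
wrist_force: [0.6, -0.4, 0.0]
gripper_width: 28.0
grip_force: 0.0
```

Call:
carry_out([
  {"offset": [0, 0, 0], "rotation": [0, 0, 7]},
  {"offset": [0, 0, 0], "rotation": [0, 0, 14]},
  {"offset": [0, 0, 0], "rotation": [0, 0, 21]},
  {"offset": [0, 0, 0], "rotation": [0, 0, 25]},
  {"offset": [0, 0, 0], "rotation": [0, 0, 25]},
])

```text
time_s: 9.92
tool_pos: [476.7, -24.2, 190.2]
orientation: [-2.328, -2.109, 0.001]
wrist_force: [-0.6, -0.1, 0.9]
gripper_width: 27.9
grip_force: 0.0
```

```bash
python3 - <<'E'
from h import *
go((*cr(-157,0),27,-5.5))
s=r.read_state();M,K=wc("wrist",s)
p,d=r.grab_frame("wrist");cv2.imwrite("pics/w3.png",p)
P=cloud(M,K,d);hsv=cv2.cvtColor(p,cv2.COLOR_BGR2HSV)
m=(cv2.inRange(hsv,(8,150,150),(22,255,255))>0)&(d>0)
n,l,st,c=cv2.connectedComponentsWithStats(m.astype(np.uint8))
for i in range(1,n):
    if st[i,4]>150: Q=P[l==i];print(st[i],np.round(np.median(Q,0),1),np.round(Q.min(0)),np.round(Q.max(0)))
E
```

```text
t 9.9 at [476.7 -24.2 190.2] yaw -5.7 tilt [-0.001  0.   ] j6 -0.05
(np.float64(476.32279685635297), np.float64(-24.152216854324838), 27, -5.5) off [-0.     -0.0003  0.1632] rot [-0.   0.  -0.2] calls 0.78
[ 481   78  159   20 2983] [641.1  69.5 118.1] [592.  60.   2.] [792.  83. 121.]
[ 315  174   12  105 1223] [476.3 -21.3  45.8] [466. -73.  40.] [485.  26.  48.]
[540 370  38  13 469] [ 656.8 -148.3  117.9] [ 522. -241.    1.] [762.  -3. 299.]
```

Call:
carry_out([
  {"offset": [0, 0, 0.035], "rotation": [0, 0, 0]},
  {"offset": [0, 0, 0.07], "rotation": [0, 0, 0]},
  {"offset": [0, 0, 0.105], "rotation": [0, 0, 0]},
  {"offset": [0, 0, 0.14], "rotation": [0, 0, 0]},
  {"offset": [0, 0, 0.162], "rotation": [0, 0, 0]},
])

```text
time_s: 10.38
tool_pos: [475.5, -24.0, 25.5]
orientation: [-2.32, -2.115, 0.003]
wrist_force: [-0.3, 0.3, -0.8]
gripper_width: 28.1
grip_force: 0.0
```

Call:
carry_out([
  {"offset": [0, 0, 0], "rotation": [0, 0, 0]},
  {"offset": [0, 0, 0], "rotation": [0, 0, 0]},
  {"offset": [0, 0, 0], "rotation": [0, 0, 0]},
  {"offset": [0, 0, 0], "rotation": [0, 0, 0]},
  {"offset": [0, 0, 0], "rotation": [0, 0, 0]},
], gripper=1, grip_force=10)

```text
time_s: 10.8
tool_pos: [475.3, -24.0, 29.4]
orientation: [-2.322, -2.113, 0.004]
wrist_force: [-8.9, -0.7, -1.1]
gripper_width: 11.7
grip_force: 10.0
```

Call:
carry_out([
  {"offset": [0, 0.004, -0.0118], "rotation": [0, 0, 0]},
  {"offset": [0, 0.0095, -0.023], "rotation": [0, 0, 0]},
  {"offset": [0, 0.0164, -0.0334], "rotation": [0, 0, 0]},
  {"offset": [0, 0.0246, -0.0428], "rotation": [0, 0, 0]},
  {"offset": [0, 0.0339, -0.0511], "rotation": [0, 0, 0]},
])

```text
time_s: 11.22
tool_pos: [507.4, -27.1, 81.5]
orientation: [-2.319, -2.111, 0.008]
wrist_force: [-20.2, 0.1, 15.4]
gripper_width: 14.9
grip_force: 9.9
```

Call:
carry_out([
  {"offset": [0, 0.0103, -0.007], "rotation": [0, 0, 0]},
  {"offset": [0, 0.0214, -0.0126], "rotation": [0, 0, 0]},
  {"offset": [0, 0.0332, -0.0167], "rotation": [0, 0, 0]},
  {"offset": [0, 0.0454, -0.0193], "rotation": [0, 0, 0]},
  {"offset": [0, 0.0579, -0.0202], "rotation": [0, 0, 0]},
])

```text
time_s: 11.63
tool_pos: [569.1, -33.1, 102.7]
orientation: [2.322, 2.113, 0.002]
wrist_force: [-3.5, -0.3, 3.2]
gripper_width: 11.6
grip_force: 10.0
```

Call:
carry_out([
  {"offset": [0, 0, 0], "rotation": [0, 0, 0]},
  {"offset": [0, 0, 0], "rotation": [0, 0, 0]},
  {"offset": [0, 0, 0], "rotation": [0, 0, 0]},
  {"offset": [0, 0, 0], "rotation": [0, 0, 0]},
  {"offset": [0, 0, 0], "rotation": [0, 0, 0]},
])

```text
time_s: 12.05
tool_pos: [570.2, -33.2, 102.7]
orientation: [2.32, 2.111, 0.006]
wrist_force: [2.1, -0.7, 6.9]
gripper_width: 11.6
grip_force: 10.0
```

Call:
carry_out([
  {"offset": [0, 0, 0], "rotation": [0, 0, 0]},
  {"offset": [0, 0, 0], "rotation": [0, 0, 0]},
  {"offset": [0, 0, -0.04], "rotation": [0, 0, 0]},
  {"offset": [0, 0, -0.08], "rotation": [0, 0, 0]},
  {"offset": [0, 0, -0.12], "rotation": [0, 0, 0]},
], gripper=0.4)

```text
time_s: 12.47
tool_pos: [567.6, -32.8, 221.6]
orientation: [-2.324, -2.113, 0.001]
wrist_force: [1.3, -0.3, 0.2]
gripper_width: 28.0
grip_force: 0.0
```

```bash
python3 - <<'E'
from h import *
p,d=r.grab_frame("scene");cv2.imwrite("pics/s2.png",p)
print([(round(q["score"],2),np.round(q["uv"]).tolist()) for q in r.recognise("scene","jug1")])
go((520,-250,260,10),(520,-250,260,-170))
E
```

```text
[(0.84, [409.0, 196.0]), (0.82, [456.0, 218.0])]
t 12.6 at [570.7 -33.2 226.6] yaw -5.4 tilt [ 0.011 -0.001] j6 -0.04
(520, -250, 260, 10) off [-0.2207 -0.0296 -0.0336] rot [  0.6   0.1 -15.4] calls 1.08
(520, -250, 260, -170) off [0. 0. 0.] rot [  0.   0. 180.] calls 5.03
```

View pics/s2.png

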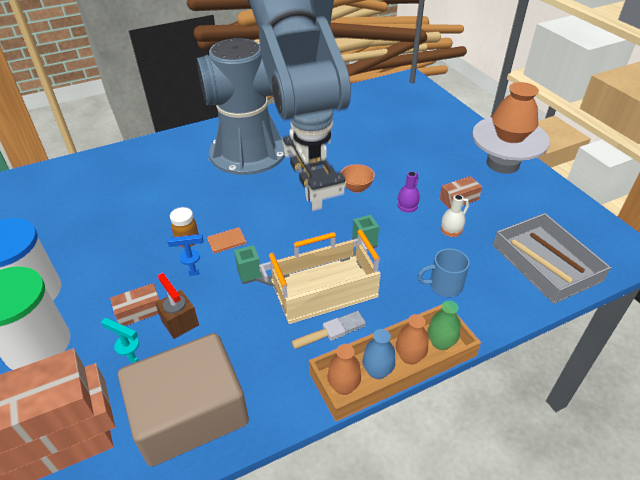

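Call:
carry_out([
  {"offset": [0.03, -0.016, 0], "rotation": [0, 0, 0]},
  {"offset": [0.06, -0.032, 0], "rotation": [0, 0, 0]},
  {"offset": [0.088, -0.047, 0], "rotation": [0, 0, 0]},
  {"offset": [0.088, -0.047, 0], "rotation": [0, 0, 0]},
  {"offset": [0.088, -0.047, 0], "rotation": [0, 0, 0]},
])

```text
time_s: 12.98
tool_pos: [529.2, 60.2, 219.7]
orientation: [-2.322, -2.116, 0.0]
wrist_force: [0.4, -0.9, 0.5]
gripper_width: 27.6
grip_force: 0.0
```

```bash
cat > slot.py <<'E'
from h import *
import sys
name,out=sys.argv[1:]
s=r.read_state();M,K=wc("wrist",s);p,d=r.grab_frame("wrist")
q=r.place_of("wrist",name);P=cloud(M,K,d)
for k in q: print("slot",round(k["score"],2),np.round(k["uv"]),np.round(atz(M,K,k["uv"],18),1))
hsv=cv2.cvtColor(p,cv2.COLOR_BGR2HSV);uv=np.array(q[0]["uv"]).astype(int)
y0,x0=max(uv[1]-60,0),max(uv[0]-60,0);sl=np.s_[y0:uv[1]+60,x0:uv[0]+60]
g=(cv2.inRange(hsv[sl],(60,80,30),(90,255,180))>0)&(P[sl][...,2]>66)&(P[sl][...,2]<80)
Q=P[sl][g];print("rim",cv2.minAreaRect(Q[:,:2].astype(np.float32)))
b=(cv2.inRange(hsv[sl],(12,80,80),(30,255,255))>0)&(P[sl][...,2]<35)
Q=P[sl][b];print("brass z",np.round(np.percentile(Q[:,2],[5,50,95])),"ctr",cv2.minEnclosingCircle(Q[:,:2].astype(np.float32)))
# slot floor / lug tops
for lo,hi in ((14,23),(25,33)):
    B=Q[(Q[:,2]>lo)&(Q[:,2]<hi)]
    if len(B)>20:
        C=B[:,:2]-B[:,:2].mean(0);w,V=np.linalg.eigh(C.T@C);print(lo,len(B),B[:,:2].mean(0).round(1),"yaw",np.degrees(np.arctan2(V[1,1],V[0,1])).round(1),np.sqrt(w/len(B)).round(1))
cv2.imwrite(out,cv2.resize(p[sl],None,fx=5,fy=5,interpolation=cv2.INTER_CUBIC)[:600,:800])
print("crop origin",x0,y0);go()
E
python3 slot.py screw_left_slot pics/sl.png
```

```text
slot 0.78 [322. 153.] [536.7 127.9  18. ]
rim ((535.5601196289062, 127.14071655273438), (49.442684173583984, 49.46818161010742), 84.68241882324219)
brass z [12. 19. 30.] ctr ((560.6038818359375, 98.67218780517578), 52.96072006225586)
14 383 [536.9 125.2] yaw 133.3 [ 6.5 15.3]
25 263 [539.1 122.7] yaw 128.9 [ 7.8 20.9]
crop origin 262 93
t 13.1 at [530.   58.7 219.6] yaw -5.5 tilt [ 0. -0.] j6 0.12
```

View pics/sl.png

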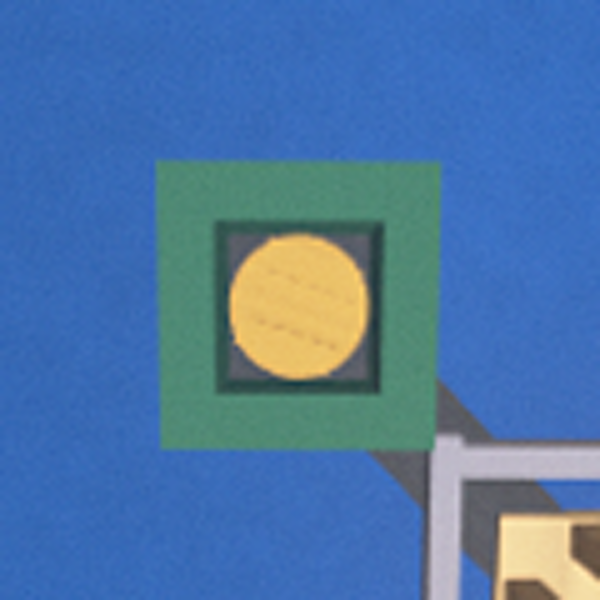

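Call:
carry_out([
  {"offset": [-0.031, 0, 0], "rotation": [0, 0, 0]},
  {"offset": [-0.062, 0, 0], "rotation": [0, 0, 0]},
  {"offset": [-0.093, 0, 0], "rotation": [0, 0, 0]},
  {"offset": [-0.124, 0, 0], "rotation": [0, 0, 0]},
  {"offset": [-0.155, 0.001, 0], "rotation": [0, 0, 0]},
])

```text
time_s: 13.5
tool_pos: [515.7, -97.8, 219.6]
orientation: [2.326, 2.112, -0.0]
wrist_force: [0.3, -0.1, 0.3]
gripper_width: 27.6
grip_force: 0.0
```

Call:
carry_out([
  {"offset": [-0.031, 0, 0], "rotation": [0, 0, 0]},
  {"offset": [-0.075, 0, 0], "rotation": [0, 0, 0]},
  {"offset": [-0.115, 0, 0], "rotation": [0, 0, 0]},
  {"offset": [-0.155, 0, 0], "rotation": [0, 0, 0]},
  {"offset": [-0.155, 0, 0], "rotation": [0, 0, 0]},
])

```text
time_s: 13.92
tool_pos: [500.1, -256.5, 219.4]
orientation: [2.33, 2.105, -0.002]
wrist_force: [0.1, 0.4, 0.1]
gripper_width: 27.7
grip_force: 0.0
```

```bash
python3 slot.py screw_right_slot pics/sr.png; python3 - <<'E'
from h import *
s=r.read_state();M,K=wc("wrist",s);p,d=r.grab_frame("wrist");cv2.imwrite("pics/w4.png",p)
for n in("key","stand"):
  for k in r.place_of("wrist",n): print(n,round(k["score"],2),np.round(k["uv"]),np.round(atz(M,K,k["uv"],6 if n=="key" else 0),1))
P=cloud(M,K,d);hsv=cv2.cvtColor(p,cv2.COLOR_BGR2HSV)
m=((cv2.inRange(hsv,(0,170,90),(5,255,255))|cv2.inRange(hsv,(175,170,90),(180,255,255)))>0)&(P[...,2]>118)&(P[...,2]<145);Q=P[m]
print(len(Q),np.round(Q.mean(0)),cv2.minAreaRect(Q[:,:2].astype(np.float32)))
E
```

```text
slot 0.67 [317. 150.] [ 503.2 -185.7   18. ]
rim ((505.2519836425781, -182.80369567871094), (48.94607162475586, 49.270660400390625), 84.61949157714844)
brass z [12. 19. 30.] ctr ((531.38525390625, -162.37698364257812), 47.62916946411133)
14 396 [ 508.2 -181.1] yaw -144.7 [ 7.2 16.9]
25 244 [ 505.3 -183.3] yaw 73.6 [5.8 8.1]
crop origin 257 90
t 14.0 at [ 500.6 -251.6  219.2] yaw -5.7 tilt [-0.001  0.   ] j6 -0.45
key 0.72 [277. 265.] [ 443.7 -304.8    6. ]
0 [nan nan nan] ((0.0, 0.0), (0.0, 0.0), 0.0)<stdin>:7: RuntimeWarning: Mean of empty slice.
  ret = um.true_divide(
```

View pics/sr.png

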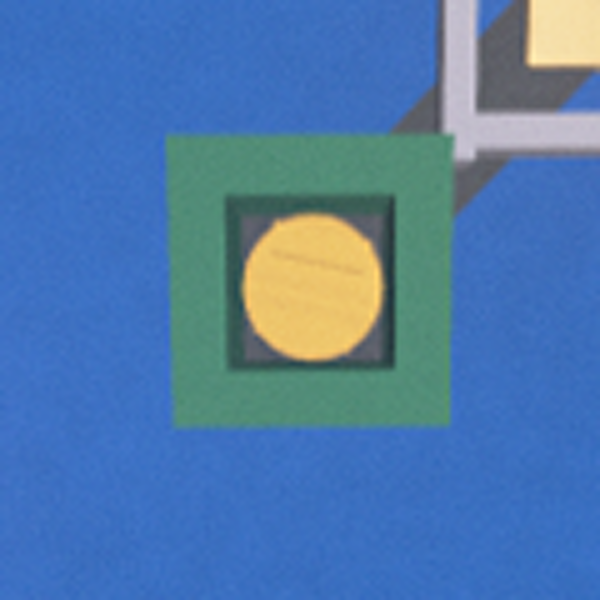

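View pics/w4.png

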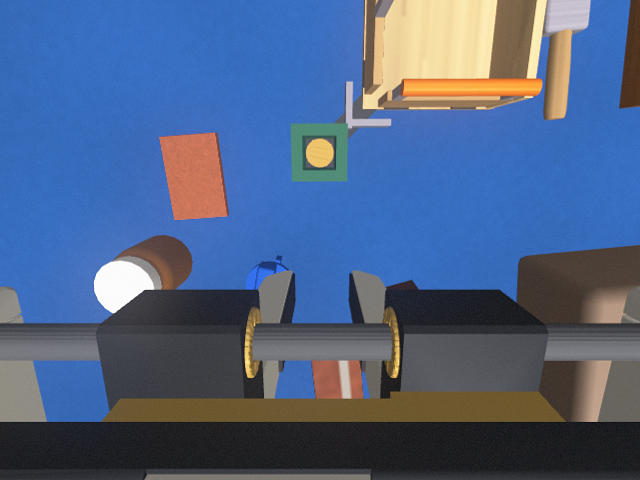

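Call:
carry_out([
  {"offset": [-0.018, 0.03, -0.006], "rotation": [0, 0, -7]},
  {"offset": [-0.036, 0.059, -0.012], "rotation": [0, 0, -14]},
  {"offset": [-0.054, 0.088, -0.018], "rotation": [0, 0, -21]},
  {"offset": [-0.072, 0.118, -0.024], "rotation": [0, 0, -28]},
  {"offset": [-0.0907, 0.1474, -0.03], "rotation": [0, 0, -35]},
])

```text
time_s: 14.58
tool_pos: [641.1, -353.2, 250.1]
orientation: [1.571, 2.72, 0.0]
wrist_force: [0.1, 0.9, 0.3]
gripper_width: 28.1
grip_force: 0.0
```

Call:
carry_out([
  {"offset": [0, 0, 0], "rotation": [0, 0, -7]},
  {"offset": [0, 0, 0], "rotation": [0, 0, -14]},
  {"offset": [0, 0, 0], "rotation": [0, 0, -21]},
  {"offset": [0, 0, 0], "rotation": [0, 0, -28]},
  {"offset": [0, 0, 0], "rotation": [0, 0, -35]},
])

```text
time_s: 15.0
tool_pos: [640.0, -352.4, 249.5]
orientation: [-0.68, -3.067, -0.0]
wrist_force: [-0.5, -0.3, -0.0]
gripper_width: 28.0
grip_force: 0.0
```

Call:
carry_out([
  {"offset": [0, 0, 0], "rotation": [0, 0, -7]},
  {"offset": [0, 0, 0], "rotation": [0, 0, -14]},
  {"offset": [0, 0, 0], "rotation": [0, 0, -21]},
  {"offset": [0, 0, 0], "rotation": [0, 0, -28]},
  {"offset": [0, 0, 0], "rotation": [0, 0, -35]},
])

```text
time_s: 15.42
tool_pos: [640.0, -352.4, 249.7]
orientation: [0.273, -3.13, -0.0]
wrist_force: [0.4, 0.6, -0.7]
gripper_width: 28.0
grip_force: 0.0
```

Call:
carry_out([
  {"offset": [0, 0, 0], "rotation": [0, 0, -5]},
  {"offset": [0, 0, 0], "rotation": [0, 0, -5]},
  {"offset": [0, 0, 0], "rotation": [0, 0, -5]},
  {"offset": [0, 0, 0], "rotation": [0, 0, -5]},
  {"offset": [0, 0, 0], "rotation": [0, 0, -5]},
])

```text
time_s: 15.83
tool_pos: [639.6, -353.4, 249.7]
orientation: [-0.395, 3.117, -0.0]
wrist_force: [0.1, 0.2, -0.4]
gripper_width: 28.0
grip_force: 0.0
```

```bash
python3 - <<'E'
from h import *
s=r.read_state();M,K=wc("wrist",s);p,d=r.grab_frame("wrist");cv2.imwrite("pics/w5.png",p)
for n in("key","stand"):
  for k in r.place_of("wrist",n): print(n,round(k["score"],2),np.round(k["uv"]),np.round(atz(M,K,k["uv"],6 if n=="key" else 0),1))
P=cloud(M,K,d);hsv=cv2.cvtColor(p,cv2.COLOR_BGR2HSV)
m=((cv2.inRange(hsv,(0,150,60),(5,255,255))|cv2.inRange(hsv,(175,150,60),(180,255,255)))>0)&(P[...,2]>118)&(P[...,2]<145);Q=P[m]
print(len(Q),np.round(np.median(Q,0)),cv2.minAreaRect(Q[:,:2].astype(np.float32)))
go()
E
```

```text
key 0.95 [208. 174.] [ 631.2 -494.1    6. ]
key 0.64 [317. 152.] [ 575.5 -375.2    6. ]
key 0.57 [406.  48.] [ 444.8 -309.     6. ]
1718 [ 573. -378.  134.] ((574.8242797851562, -378.26806640625), (79.06097412109375, 13.904338836669922), 11.063108444213867)
t 16.0 at [ 639.5 -353.8  249.6] yaw 104.5 tilt [-0.  0.] j6 -2.39
```

View pics/w5.png

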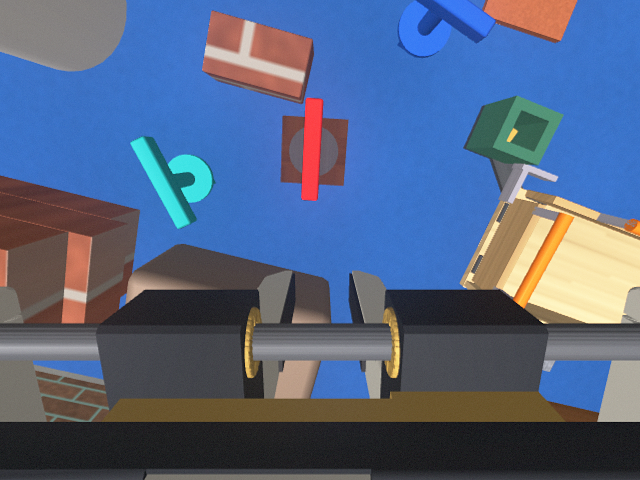

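```bash
python3 - <<'E'
from h import *
s=r.read_state();M,K=wc("wrist",s)
for n,u,z in(("standtop",(314.5,151),66),("bar",(312.5,149),133)):print(n,np.round(atz(M,K,u,z),1))
go((575,-377,170,101),(575,-377,107,101))
E
```

```text
standtop [ 574.6 -377.4   66. ]
bar [ 573.5 -377.9  133. ]
t 16.0 at [ 639.5 -353.8  249.6] yaw 104.5 tilt [-0.  0.] j6 -2.39
(575, -377, 170, 101) off [ 0.0682 -0.0064  0.0796] rot [ 0.  -0.   3.5] calls 0.5
(575, -377, 107, 101) off [0.    0.    0.063] rot [0. 0. 0.] calls 0.3
```

Call:
carry_out([
  {"offset": [0.023, -0.002, 0.02], "rotation": [0, 0, 1.5]},
  {"offset": [0.046, -0.004, 0.045], "rotation": [0, 0, 3.5]},
  {"offset": [0.0682, -0.0064, 0.07], "rotation": [0, 0, 3.5]},
  {"offset": [0.0682, -0.0064, 0.08], "rotation": [0, 0, 3.5]},
  {"offset": [0.0682, -0.0064, 0.08], "rotation": [0, 0, 3.5]},
], gripper=0)

```text
time_s: 16.4
tool_pos: [573.7, -376.9, 167.3]
orientation: [0.299, -3.124, -0.004]
wrist_force: [0.5, 0.4, -0.1]
gripper_width: 46.1
grip_force: 0.0
```

Call:
carry_out([
  {"offset": [0, 0, 0], "rotation": [0, 0, 0]},
  {"offset": [0, 0, 0.02], "rotation": [0, 0, 0]},
  {"offset": [0, 0, 0.04], "rotation": [0, 0, 0]},
  {"offset": [0, 0, 0.063], "rotation": [0, 0, 0]},
  {"offset": [0, 0, 0.063], "rotation": [0, 0, 0]},
])

```text
time_s: 16.82
tool_pos: [575.0, -375.9, 103.9]
orientation: [0.303, -3.124, -0.004]
wrist_force: [0.1, 0.2, -0.6]
gripper_width: 46.5
grip_force: 0.0
```

Call:
carry_out([
  {"offset": [0, 0, 0], "rotation": [0, 0, 0]},
  {"offset": [0, 0, 0], "rotation": [0, 0, 0]},
  {"offset": [0, 0, 0], "rotation": [0, 0, 0]},
  {"offset": [0, 0, 0], "rotation": [0, 0, 0]},
  {"offset": [0, 0, 0], "rotation": [0, 0, 0]},
], gripper=1, grip_force=40)

```text
time_s: 17.23
tool_pos: [575.5, -377.4, 107.8]
orientation: [-0.302, 3.126, -0.002]
wrist_force: [-0.2, 0.9, 0.2]
gripper_width: 17.3
grip_force: 0.0
```

Call:
carry_out([
  {"offset": [0, 0, 0], "rotation": [0, 0, 0]},
  {"offset": [0, 0, 0], "rotation": [0, 0, 0]},
  {"offset": [0, 0, 0], "rotation": [0, 0, 0]},
  {"offset": [0, 0, 0], "rotation": [0, 0, 0]},
  {"offset": [0, 0, 0], "rotation": [0, 0, 0]},
])

```text
time_s: 17.65
tool_pos: [575.3, -377.5, 107.3]
orientation: [-0.302, 3.126, -0.001]
wrist_force: [0.7, -1.5, 5.7]
gripper_width: 14.1
grip_force: 40.0
```

```bash
python3 - <<'E'
from h import *
go((574.6,-377.4,247,101),(506,-183,247,70.5))
E
```

```text
t 17.6 at [ 575.3 -377.5  107.3] yaw 101.0 tilt [ 0.001 -0.001] j6 -2.41
(574.6, -377.4, 247, 101) off [ 6.000e-04  1.000e-04 -1.397e-01] rot [-0.1  0.   0. ] calls 0.67
(506, -183, 247, 70.5) off [0.0302 0.2039 0.    ] rot [ 0.   0.  30.5] calls 0.99
```

Call:
carry_out([
  {"offset": [0, 0, -0.028], "rotation": [0, 0, 0]},
  {"offset": [0, 0, -0.056], "rotation": [0, 0, 0]},
  {"offset": [0, 0, -0.084], "rotation": [0, 0, 0]},
  {"offset": [0, 0, -0.112], "rotation": [0, 0, 0]},
  {"offset": [0, 0, -0.14], "rotation": [0, 0, 0]},
])

```text
time_s: 18.07
tool_pos: [574.6, -376.7, 247.2]
orientation: [0.302, -3.126, -0.002]
wrist_force: [0.8, 0.8, -2.9]
gripper_width: 13.8
grip_force: 40.0
```

Call:
carry_out([
  {"offset": [0, 0.034, 0], "rotation": [0, 0, 6]},
  {"offset": [-0.005, 0.068, 0], "rotation": [0, 0, 12]},
  {"offset": [-0.012, 0.102, 0], "rotation": [0, 0, 18]},
  {"offset": [-0.02, 0.136, 0], "rotation": [0, 0, 24]},
  {"offset": [-0.027, 0.17, 0], "rotation": [0, 0, 30.5]},
])

```text
time_s: 18.48
tool_pos: [568.3, -203.4, 246.0]
orientation: [-0.539, -3.093, -0.001]
wrist_force: [0.5, 0.0, -3.0]
gripper_width: 13.9
grip_force: 40.0
```

Call:
carry_out([
  {"offset": [0, 0, 0], "rotation": [0, 0, 0]},
  {"offset": [0, 0, 0], "rotation": [0, 0, 0]},
  {"offset": [0, 0, 0], "rotation": [0, 0, 0]},
  {"offset": [0, 0, 0], "rotation": [0, 0, 0]},
  {"offset": [0, 0, 0], "rotation": [0, 0, 0]},
])

```text
time_s: 18.9
tool_pos: [568.8, -206.2, 246.3]
orientation: [-0.532, -3.096, -0.0]
wrist_force: [-0.3, -0.2, -2.0]
gripper_width: 13.6
grip_force: 40.0
```

```bash
python3 slot.py screw_right_slot pics/sr2.png; python3 - <<'E'
from h import *
p,d=r.grab_frame("wrist");cv2.imwrite("pics/w6.png",p)
E
```

```text
slot 0.72 [320. 154.] [ 505.7 -184.9   18. ]
rim ((505.5478515625, -183.37060546875), (49.30436706542969, 49.486297607421875), 84.46219635009766)
brass z [12. 19. 30.] ctr ((539.224365234375, -167.16079711914062), 51.979759216308594)
14 347 [ 509.2 -180.8] yaw -143.8 [ 7.5 19. ]
25 235 [ 511.3 -180. ] yaw -148.7 [ 6.5 23. ]
crop origin 260 93
t 19.0 at [ 568.9 -205.9  246.4] yaw 70.5 tilt [-0.  0.] j6 -1.65
```

View pics/w6.png

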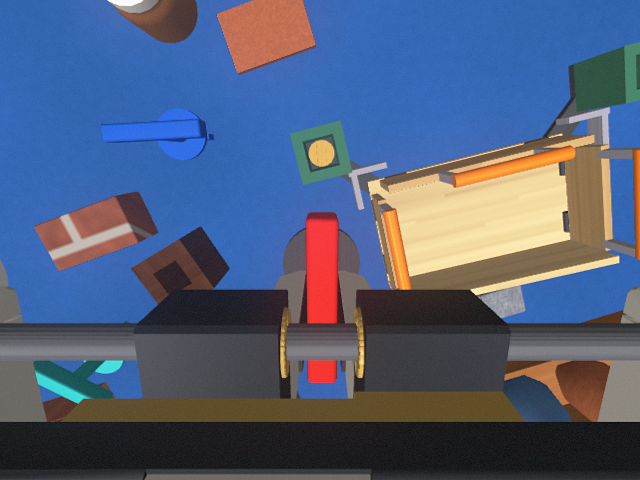

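Call:
carry_out([
  {"offset": [0.025, 0, 0], "rotation": [0, 0, 0]},
  {"offset": [0.05, 0, 0], "rotation": [0, 0, 0]},
  {"offset": [0.0664, 0, 0], "rotation": [0, 0, 0]},
  {"offset": [0.0664, 0, 0], "rotation": [0, 0, 0]},
  {"offset": [0.0664, 0, 0], "rotation": [0, 0, 0]},
])

```text
time_s: 19.47
tool_pos: [506.3, -183.3, 247.1]
orientation: [0.531, 3.095, -0.0]
wrist_force: [0.0, 0.2, -2.2]
gripper_width: 13.6
grip_force: 40.0
```

Call:
carry_out([
  {"offset": [0, 0, 0.015], "rotation": [0, 0, 0]},
  {"offset": [0, 0, 0.03], "rotation": [0, 0, 0]},
  {"offset": [0, 0, 0.045], "rotation": [0, 0, 0]},
  {"offset": [0, 0, 0.06], "rotation": [0, 0, 0]},
  {"offset": [0, 0, 0.06], "rotation": [0, 0, 0]},
])

```text
time_s: 19.88
tool_pos: [506.0, -182.9, 184.0]
orientation: [-0.531, -3.093, -0.002]
wrist_force: [1.0, 0.0, -2.8]
gripper_width: 13.5
grip_force: 40.0
```

```bash
python3 - <<'E'
from h import *
go((506.3,-183.7,147,70.5),(506.3,-183.7,120,70.5))
E
```

```text
t 19.9 at [ 506.  -182.9  184. ] yaw 70.5 tilt [-0.004  0.002] j6 -1.66
(506.3, -183.7, 147, 70.5) off [-0.0007 -0.0006  0.037 ] rot [ 0.  -0.2  0. ] calls 0.18
(506.3, -183.7, 120, 70.5) off [0.    0.    0.027] rot [0. 0. 0.] calls 0.13
```

Call:
carry_out([
  {"offset": [0, 0, 0.01], "rotation": [0, 0, 0]},
  {"offset": [0, 0, 0.02], "rotation": [0, 0, 0]},
  {"offset": [0, 0, 0.03], "rotation": [0, 0, 0]},
  {"offset": [0, 0, 0.038], "rotation": [0, 0, 0]},
  {"offset": [0, 0, 0.04], "rotation": [0, 0, 0]},
])

```text
time_s: 20.3
tool_pos: [505.9, -182.8, 145.2]
orientation: [-0.531, -3.095, -0.001]
wrist_force: [0.3, -0.2, -2.5]
gripper_width: 14.0
grip_force: 40.0
```

Call:
carry_out([
  {"offset": [0, 0, 0.006], "rotation": [0, 0, 0]},
  {"offset": [0, 0, 0.012], "rotation": [0, 0, 0]},
  {"offset": [0, 0, 0.018], "rotation": [0, 0, 0]},
  {"offset": [0, 0, 0.023], "rotation": [0, 0, 0]},
  {"offset": [0, 0, 0.025], "rotation": [0, 0, 0]},
])

```text
time_s: 20.72
tool_pos: [506.1, -182.9, 120.8]
orientation: [-0.531, -3.096, -0.0]
wrist_force: [0.1, 0.6, -2.8]
gripper_width: 13.7
grip_force: 40.0
```

```bash
python3 - <<'E'
from h import *
s=r.read_state();print(s["wrist_force"],s["moment"])
go((506.3,-183.7,120,70.5))
E
```

```text
[ 0.1484259   0.56449286 -2.76763565] [-0.03244982  0.02241001  0.00967651]
t 20.7 at [ 506.1 -182.9  120.8] yaw 70.5 tilt [-0.001  0.   ] j6 -1.66
(506.3, -183.7, 120, 70.5) off [-0.0004 -0.0007  0.0008] rot [ 0. -0.  0.] calls 0.01
```

Call:
carry_out([
  {"offset": [0, 0, 0.001], "rotation": [0, 0, 5]},
  {"offset": [0, 0, 0.001], "rotation": [0, 0, 10]},
  {"offset": [0, 0, 0.001], "rotation": [0, 0, 15]},
  {"offset": [0, 0, 0.001], "rotation": [0, 0, 20]},
  {"offset": [0, 0, 0.001], "rotation": [0, 0, 25]},
])

```text
time_s: 21.13
tool_pos: [506.1, -183.2, 120.3]
orientation: [-1.194, -2.905, 0.001]
wrist_force: [-0.3, -1.2, -5.5]
gripper_width: 13.5
grip_force: 40.0
```

Call:
carry_out([
  {"offset": [0, 0, 0], "rotation": [0, 0, 5]},
  {"offset": [0, 0, 0], "rotation": [0, 0, 10]},
  {"offset": [0, 0, 0], "rotation": [0, 0, 15]},
  {"offset": [0, 0, 0], "rotation": [0, 0, 20]},
  {"offset": [0, 0, 0], "rotation": [0, 0, 25]},
])

```text
time_s: 21.55
tool_pos: [506.1, -183.3, 120.3]
orientation: [-1.795, -2.578, 0.001]
wrist_force: [-0.2, -2.2, -5.0]
gripper_width: 13.8
grip_force: 40.0
```

Call:
carry_out([
  {"offset": [0, 0, 0], "rotation": [0, 0, 5]},
  {"offset": [0, 0, 0], "rotation": [0, 0, 10]},
  {"offset": [0, 0, 0], "rotation": [0, 0, 14]},
  {"offset": [0, 0, 0], "rotation": [0, 0, 18]},
  {"offset": [0, 0, 0], "rotation": [0, 0, 20]},
])

```text
time_s: 21.97
tool_pos: [506.1, -183.4, 120.4]
orientation: [-2.215, -2.228, 0.002]
wrist_force: [-0.7, -2.0, -4.4]
gripper_width: 13.6
grip_force: 40.0
```

```bash
python3 - <<'E'
from h import *
s=r.read_state();print(s["wrist_force"],s["moment"]);go()
E
```

```text
[-0.65168218 -1.96673915 -4.3744489 ] [-0.83829574  0.31613418  0.09296085]
t 22.0 at [ 506.1 -183.4  120.4] yaw 0.3 tilt [-0.001 -0.001] j6 -0.44
```

Call:
carry_out([
  {"offset": [0, 0, 0], "rotation": [0, 0, 2]},
  {"offset": [0, 0, 0], "rotation": [0, 0, 4]},
  {"offset": [0, 0, 0], "rotation": [0, 0, 6]},
  {"offset": [0, 0, 0], "rotation": [0, 0, 6]},
  {"offset": [0, 0, 0], "rotation": [0, 0, 6]},
])

```text
time_s: 22.38
tool_pos: [506.2, -183.2, 120.5]
orientation: [-2.323, -2.114, 0.001]
wrist_force: [-0.9, -2.8, -4.8]
gripper_width: 13.9
grip_force: 40.0
```

```bash
python3 - <<'E'
from h import *
s=r.read_state();print(s["wrist_force"],s["moment"]);go()
E
```

```text
[-0.89637693 -2.80361136 -4.79395728] [-0.9004358   0.45950286  0.09998253]
t 22.4 at [ 506.2 -183.2  120.5] yaw -5.4 tilt [-0.001 -0.   ] j6 -0.34
```

Call:
carry_out([
  {"offset": [0, 0, 0], "rotation": [0, 0, 1]},
  {"offset": [0, 0, 0], "rotation": [0, 0, 2]},
  {"offset": [0, 0, 0], "rotation": [0, 0, 3]},
  {"offset": [0, 0, 0], "rotation": [0, 0, 4]},
  {"offset": [0, 0, 0], "rotation": [0, 0, 4]},
])

```text
time_s: 22.8
tool_pos: [506.3, -183.0, 120.5]
orientation: [-2.398, -2.029, 0.0]
wrist_force: [-1.3, -3.9, -6.1]
gripper_width: 14.0
grip_force: 40.0
```

```bash
python3 - <<'E'
from h import *
s=r.read_state();print(s["wrist_force"],s["moment"]);go()
E
```

```text
[-1.33100987 -3.94751546 -6.09413463] [-1.07555421  0.61014932  0.0765516 ]
t 22.8 at [ 506.3 -183.   120.5] yaw -9.5 tilt [-0.  0.] j6 -0.27
```

Call:
carry_out([
  {"offset": [0, 0, 0], "rotation": [0, 0, -3]},
  {"offset": [0, 0, 0], "rotation": [0, 0, -6]},
  {"offset": [0, 0, 0], "rotation": [0, 0, -8]},
  {"offset": [0, 0, -0.005], "rotation": [0, 0, -8]},
  {"offset": [0, 0, -0.015], "rotation": [0, 0, -8]},
])

```text
time_s: 23.22
tool_pos: [506.3, -182.6, 135.7]
orientation: [-2.25, -2.19, -0.0]
wrist_force: [0.1, -0.3, -2.0]
gripper_width: 13.4
grip_force: 40.0
```

Call:
carry_out([
  {"offset": [0, 0, -0.025], "rotation": [0, 0, 0]},
  {"offset": [0, 0, -0.05], "rotation": [0, 0, 0]},
  {"offset": [0, 0, -0.08], "rotation": [0, 0, 0]},
  {"offset": [0, 0, -0.112], "rotation": [0, 0, 0]},
  {"offset": [0, 0, -0.112], "rotation": [0, 0, 0]},
])

```text
time_s: 23.63
tool_pos: [508.8, -183.7, 254.9]
orientation: [2.244, 2.185, 0.007]
wrist_force: [0.3, -0.6, -0.5]
gripper_width: 13.9
grip_force: 40.0
```

Call:
carry_out([
  {"offset": [-0.03, 0, 0], "rotation": [0, 0, 0]},
  {"offset": [-0.055, 0, 0], "rotation": [0, 0, 0]},
  {"offset": [-0.068, 0, 0], "rotation": [0, 0, 0]},
  {"offset": [-0.068, 0, 0], "rotation": [0, 0, 0]},
  {"offset": [-0.068, 0, 0], "rotation": [0, 0, 0]},
])

```text
time_s: 24.05
tool_pos: [504.5, -250.8, 247.6]
orientation: [-2.251, -2.19, -0.001]
wrist_force: [0.4, 1.0, -2.1]
gripper_width: 13.6
grip_force: 40.0
```

```bash
python3 slot.py screw_right_slot pics/sr3.png; python3 - <<'E'
from h import *
s=r.read_state();M,K=wc("wrist",s);p,d=r.grab_frame("wrist")
a=cv2.resize(p[93:213,262:382],(400,400),interpolation=cv2.INTER_CUBIC);b=cv2.resize(p[190:400,220:430],(400,400))
cv2.imwrite("pics/w7.png",np.hstack([a,b]))
P=cloud(M,K,d);hsv=cv2.cvtColor(p,cv2.COLOR_BGR2HSV)
m=((cv2.inRange(hsv,(0,150,60),(5,255,255))|cv2.inRange(hsv,(175,150,60),(180,255,255)))>0)&(P[...,2]>255)&(P[...,2]<285);Q=P[m]
print(len(Q),np.round(np.median(Q,0)),cv2.minAreaRect(Q[:,:2].astype(np.float32)))
E
```

```text
slot 0.92 [318. 155.] [ 502.9 -184.9   18. ]
rim ((505.37322998046875, -183.2219696044922), (49.31796646118164, 49.55276107788086), 84.3837661743164)
brass z [12. 19. 30.] ctr ((532.7601928710938, -160.75196838378906), 49.614891052246094)
14 339 [ 507.4 -181.5] yaw -137.3 [ 7.5 15.7]
25 206 [ 506.3 -182.3] yaw -144.7 [ 6.4 12.8]
crop origin 258 95
t 24.1 at [ 504.7 -250.   247.6] yaw -1.5 tilt [-0.     0.001] j6 -0.52
4042 [ 506. -235.  274.] ((505.77337646484375, -248.41659545898438), (80.37104034423828, 15.105827331542969), 88.53269958496094)
```

View pics/w7.png

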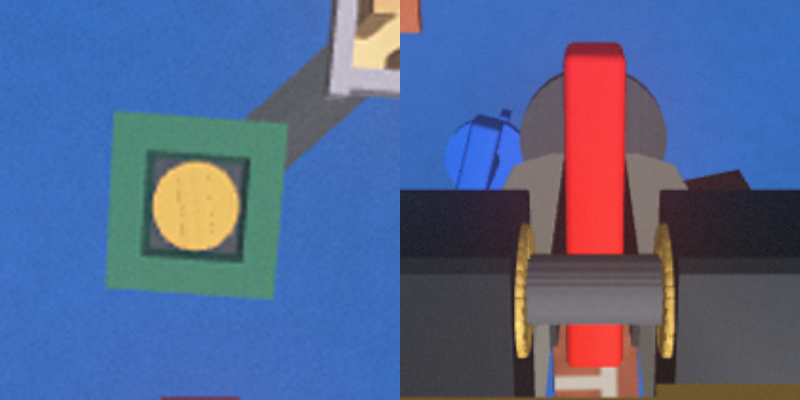

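Call:
carry_out([
  {"offset": [0.0378, 0.0022, 0], "rotation": [0, 0, -6.6]},
  {"offset": [0.0755, 0.0044, 0], "rotation": [0, 0, -13.2]},
  {"offset": [0.1133, 0.0066, 0], "rotation": [0, 0, -19.8]},
  {"offset": [0.151, 0.0088, 0], "rotation": [0, 0, -26.4]},
  {"offset": [0.1888, 0.011, 0], "rotation": [0, 0, -33]},
])

```text
time_s: 24.62
tool_pos: [520.1, -59.9, 247.8]
orientation: [1.526, 2.746, 0.001]
wrist_force: [1.0, -0.4, -2.3]
gripper_width: 13.1
grip_force: 40.0
```

Call:
carry_out([
  {"offset": [0.0305, 0.0224, 0], "rotation": [0, 0, -6.5]},
  {"offset": [0.0609, 0.0448, 0], "rotation": [0, 0, -13]},
  {"offset": [0.0914, 0.0673, 0], "rotation": [0, 0, -19.5]},
  {"offset": [0.1218, 0.0897, 0], "rotation": [0, 0, -26]},
  {"offset": [0.1523, 0.1121, 0], "rotation": [0, 0, -32.5]},
])

```text
time_s: 25.03
tool_pos: [535.7, 128.7, 247.9]
orientation: [0.696, 3.063, 0.0]
wrist_force: [-0.4, 0.0, -1.2]
gripper_width: 13.6
grip_force: 40.0
```

Call:
carry_out([
  {"offset": [0, 0, 0], "rotation": [0, 0, 0]},
  {"offset": [0, 0, 0], "rotation": [0, 0, 0]},
  {"offset": [0, 0, 0.02], "rotation": [0, 0, 0]},
  {"offset": [0, 0, 0.04], "rotation": [0, 0, 0]},
  {"offset": [0, 0, 0.045], "rotation": [0, 0, 0]},
])

```text
time_s: 25.45
tool_pos: [534.9, 125.1, 200.1]
orientation: [-0.708, -3.057, 0.002]
wrist_force: [-0.3, -0.5, -2.2]
gripper_width: 13.3
grip_force: 40.0
```

Call:
carry_out([
  {"offset": [0, 0, 0], "rotation": [0, 0, 0]},
  {"offset": [0, 0, 0], "rotation": [0, 0, 0]},
  {"offset": [0, 0, 0], "rotation": [0, 0, 0]},
  {"offset": [0, 0, 0], "rotation": [0, 0, 0]},
  {"offset": [0, 0, 0], "rotation": [0, 0, 0]},
])

```text
time_s: 25.87
tool_pos: [536.7, 125.9, 203.4]
orientation: [0.706, 3.06, 0.001]
wrist_force: [0.2, 0.9, -1.7]
gripper_width: 13.6
grip_force: 40.0
```

```bash
python3 - <<'E'
from h import *
go((536.7,126.8,145,64),(536.7,126.8,120,64))
E
```

```text
t 25.9 at [536.7 125.9 203.4] yaw 64.0 tilt [0.001 0.   ] j6 -0.97
(536.7, 126.8, 145, 64) off [0.0005 0.0008 0.0584] rot [0.  0.1 0. ] calls 0.28
(536.7, 126.8, 120, 64) off [0.    0.    0.025] rot [0. 0. 0.] calls 0.12
```

Call:
carry_out([
  {"offset": [0.0005, 0.0008, 0.012], "rotation": [0, 0, 0]},
  {"offset": [0.0005, 0.0008, 0.024], "rotation": [0, 0, 0]},
  {"offset": [0.0005, 0.0008, 0.036], "rotation": [0, 0, 0]},
  {"offset": [0.0005, 0.0008, 0.048], "rotation": [0, 0, 0]},
  {"offset": [0.0005, 0.0008, 0.058], "rotation": [0, 0, 0]},
])

```text
time_s: 26.28
tool_pos: [536.4, 126.9, 144.2]
orientation: [0.706, 3.061, 0.0]
wrist_force: [0.4, -0.5, -1.7]
gripper_width: 13.4
grip_force: 40.0
```

Call:
carry_out([
  {"offset": [0, 0, 0.006], "rotation": [0, 0, 0]},
  {"offset": [0, 0, 0.012], "rotation": [0, 0, 0]},
  {"offset": [0, 0, 0.018], "rotation": [0, 0, 0]},
  {"offset": [0, 0, 0.023], "rotation": [0, 0, 0]},
  {"offset": [0, 0, 0.025], "rotation": [0, 0, 0]},
])

```text
time_s: 26.7
tool_pos: [536.2, 126.8, 119.1]
orientation: [-0.706, -3.061, 0.0]
wrist_force: [-0.5, -0.3, 6.5]
gripper_width: 13.8
grip_force: 40.0
```

```bash
python3 - <<'E'
from h import *
s=r.read_state();print(s["wrist_force"],s["moment"])
go((536.7,126.8,120,64))
E
```

```text
[-0.51822806 -0.3021321   6.53569336] [-0.02176942  0.07386376 -0.02007752]
t 26.7 at [536.2 126.8 119.1] yaw 64.0 tilt [-0. -0.] j6 -0.97
(536.7, 126.8, 120, 64) off [-0.0004  0.0002 -0.0009] rot [-0. -0.  0.] calls 0.0
```

Call:
carry_out([
  {"offset": [0, 0, -0.001], "rotation": [0, 0, 5]},
  {"offset": [0, 0, -0.001], "rotation": [0, 0, 10]},
  {"offset": [0, 0, -0.001], "rotation": [0, 0, 15]},
  {"offset": [0, 0, -0.001], "rotation": [0, 0, 20]},
  {"offset": [0, 0, -0.001], "rotation": [0, 0, 25]},
])

```text
time_s: 27.12
tool_pos: [536.3, 126.7, 120.8]
orientation: [1.357, 2.833, -0.0]
wrist_force: [-1.4, -0.5, -2.3]
gripper_width: 13.4
grip_force: 40.0
```

Call:
carry_out([
  {"offset": [0, 0, 0], "rotation": [0, 0, 5]},
  {"offset": [0, 0, 0], "rotation": [0, 0, 10]},
  {"offset": [0, 0, 0], "rotation": [0, 0, 15]},
  {"offset": [0, 0, 0], "rotation": [0, 0, 20]},
  {"offset": [0, 0, 0], "rotation": [0, 0, 25]},
])

```text
time_s: 27.53
tool_pos: [536.2, 126.6, 120.8]
orientation: [1.938, 2.472, -0.001]
wrist_force: [-0.8, -2.7, -1.3]
gripper_width: 13.4
grip_force: 40.0
```

Call:
carry_out([
  {"offset": [0, 0, 0], "rotation": [0, 0, 4]},
  {"offset": [0, 0, 0], "rotation": [0, 0, 8]},
  {"offset": [0, 0, 0], "rotation": [0, 0, 12]},
  {"offset": [0, 0, 0], "rotation": [0, 0, 16]},
  {"offset": [0, 0, 0], "rotation": [0, 0, 19]},
])

```text
time_s: 27.95
tool_pos: [536.2, 126.5, 120.8]
orientation: [2.319, 2.119, -0.001]
wrist_force: [-1.9, -1.7, -0.8]
gripper_width: 13.8
grip_force: 40.0
```

Call:
carry_out([
  {"offset": [0, 0, 0], "rotation": [0, 0, 1]},
  {"offset": [0, 0, 0], "rotation": [0, 0, 2]},
  {"offset": [0, 0, 0], "rotation": [0, 0, 3]},
  {"offset": [0, 0, 0], "rotation": [0, 0, 4]},
  {"offset": [0, 0, 0], "rotation": [0, 0, 4.5]},
])

```text
time_s: 28.37
tool_pos: [536.2, 126.7, 120.7]
orientation: [2.398, 2.029, -0.0]
wrist_force: [-2.1, -3.4, 2.1]
gripper_width: 13.6
grip_force: 40.0
```

```bash
python3 - <<'E'
from h import *
s=r.read_state();print(s["wrist_force"],s["moment"])
go()
E
```

```text
[-2.13444117 -3.42432086  2.11169529] [-0.87440642  0.69138379  0.15399451]
t 28.4 at [536.2 126.7 120.7] yaw -9.5 tilt [-0. -0.] j6 0.31
```

Now back off, lift, shift so that the camera is over the screw to check it.

Call:
carry_out([
  {"offset": [0, 0, 0], "rotation": [0, 0, -3]},
  {"offset": [0, 0, 0], "rotation": [0, 0, -6]},
  {"offset": [0, 0, 0], "rotation": [0, 0, -8]},
  {"offset": [0, 0, -0.005], "rotation": [0, 0, -8]},
  {"offset": [0, 0, -0.015], "rotation": [0, 0, -8]},
])

```text
time_s: 28.78
tool_pos: [536.0, 127.0, 135.4]
orientation: [-2.25, -2.191, 0.001]
wrist_force: [0.2, -0.3, -2.4]
gripper_width: 13.9
grip_force: 40.0
```

Call:
carry_out([
  {"offset": [0, 0, -0.025], "rotation": [0, 0, 0]},
  {"offset": [0, 0, -0.05], "rotation": [0, 0, 0]},
  {"offset": [0, 0, -0.08], "rotation": [0, 0, 0]},
  {"offset": [0, 0, -0.112], "rotation": [0, 0, 0]},
  {"offset": [0, 0, -0.112], "rotation": [0, 0, 0]},
])

```text
time_s: 29.2
tool_pos: [538.8, 127.5, 254.8]
orientation: [2.247, 2.187, 0.014]
wrist_force: [1.0, -0.4, -1.0]
gripper_width: 14.0
grip_force: 40.0
```

Call:
carry_out([
  {"offset": [-0.03, 0, 0], "rotation": [0, 0, 0]},
  {"offset": [-0.055, 0, 0], "rotation": [0, 0, 0]},
  {"offset": [-0.068, 0, 0], "rotation": [0, 0, 0]},
  {"offset": [-0.068, 0, 0], "rotation": [0, 0, 0]},
  {"offset": [-0.068, 0, 0], "rotation": [0, 0, 0]},
])

```text
time_s: 29.62
tool_pos: [534.6, 58.8, 247.8]
orientation: [-2.252, -2.19, -0.001]
wrist_force: [0.3, 0.3, -2.5]
gripper_width: 13.9
grip_force: 40.0
```

```bash
python3 slot.py screw_left_slot pics/sl3.png; python3 - <<'E'
from h import *
s=r.read_state();M,K=wc("wrist",s);p,d=r.grab_frame("wrist")
a=cv2.resize(p[93:213,262:382],(400,400),interpolation=cv2.INTER_CUBIC)
q,_=r.grab_frame("top");b=cv2.resize(q[120:280,115:275],(400,400))
cv2.imwrite("pics/w8.png",np.hstack([a,b]));cv2.imwrite("pics/top8.png",q)
print([(round(k["score"],2),np.round(k["uv"]).tolist()) for k in r.place_of("top","jug1")])
go((574.6,-377.4,247,101))
E
```

```text
slot 0.56 [320. 151.] [534.8 129.   18. ]
rim ((535.437255859375, 127.23286437988281), (49.50245666503906, 49.49115753173828), 84.5454330444336)
brass z [12. 19. 30.] ctr ((562.5596923828125, 98.1047592163086), 55.118553161621094)
14 334 [536.9 125.4] yaw 127.2 [ 6.7 15.3]
25 214 [536.9 125.3] yaw 135.7 [ 7.4 14.9]
crop origin 259 91
t 29.7 at [534.6  59.7 247.6] yaw -1.5 tilt [-0.  0.] j6 0.05
[(0.86, [136.0, 204.0]), (0.84, [159.0, 264.0]), (0.48, [373.0, 303.0])]
t 29.9 at [534.6  59.7 247.6] yaw -1.4 tilt [-0.  0.] j6 0.05
(574.6, -377.4, 247, 101) off [-0.4359  0.0509  0.0005] rot [   0.    -0.  -102.4] calls 2.86
```

View pics/w8.png

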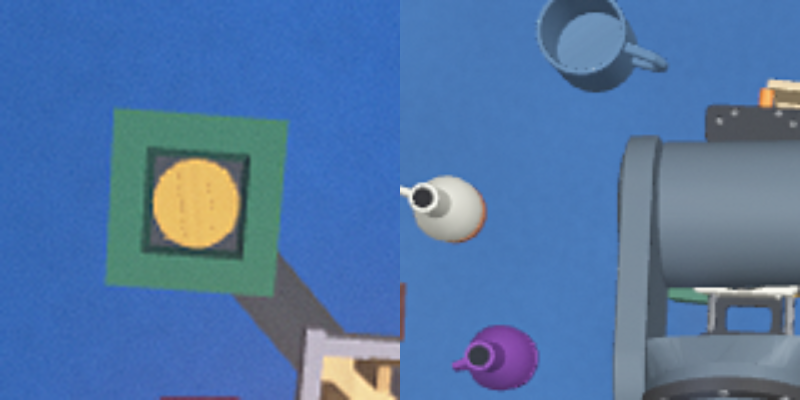

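Call:
carry_out([
  {"offset": [-0.029, 0.0034, 0], "rotation": [0, 0, -6.8]},
  {"offset": [-0.058, 0.0068, 0], "rotation": [0, 0, -13.7]},
  {"offset": [-0.087, 0.0103, 0], "rotation": [0, 0, -20.5]},
  {"offset": [-0.116, 0.0137, 0], "rotation": [0, 0, -27.4]},
  {"offset": [-0.1454, 0.0171, 0], "rotation": [0, 0, -34.2]},
])

```text
time_s: 30.28
tool_pos: [548.0, -87.7, 247.6]
orientation: [1.496, 2.762, 0.0]
wrist_force: [-0.4, -0.3, -2.0]
gripper_width: 13.9
grip_force: 40.0
```

Call:
carry_out([
  {"offset": [-0.026, -0.0135, 0], "rotation": [0, 0, -6.8]},
  {"offset": [-0.052, -0.027, 0], "rotation": [0, 0, -13.7]},
  {"offset": [-0.078, -0.0405, 0], "rotation": [0, 0, -20.5]},
  {"offset": [-0.104, -0.054, 0], "rotation": [0, 0, -27.4]},
  {"offset": [-0.1298, -0.0675, 0], "rotation": [0, 0, -34.2]},
])

```text
time_s: 30.7
tool_pos: [561.6, -233.5, 247.5]
orientation: [-0.618, -3.08, -0.0]
wrist_force: [0.4, -0.1, -3.0]
gripper_width: 13.8
grip_force: 40.0
```

Call:
carry_out([
  {"offset": [-0.014, -0.026, 0], "rotation": [0, 0, -6.8]},
  {"offset": [-0.028, -0.052, 0], "rotation": [0, 0, -13.6]},
  {"offset": [-0.042, -0.078, 0], "rotation": [0, 0, -20.4]},
  {"offset": [-0.056, -0.104, 0], "rotation": [0, 0, -27.2]},
  {"offset": [-0.0694, -0.1288, 0], "rotation": [0, 0, -34]},
])

```text
time_s: 31.12
tool_pos: [575.0, -379.3, 247.3]
orientation: [0.309, -3.126, -0.0]
wrist_force: [-0.0, -0.1, -2.4]
gripper_width: 13.3
grip_force: 40.0
```

Call:
carry_out([
  {"offset": [0, 0, 0], "rotation": [0, 0, 0]},
  {"offset": [0, 0, 0], "rotation": [0, 0, 0]},
  {"offset": [0, 0, 0.02], "rotation": [0, 0, 0]},
  {"offset": [0, 0, 0.04], "rotation": [0, 0, 0]},
  {"offset": [0, 0, 0.055], "rotation": [0, 0, 0]},
])

```text
time_s: 31.53
tool_pos: [574.8, -376.5, 191.2]
orientation: [0.298, -3.127, -0.002]
wrist_force: [-0.1, 0.0, -2.4]
gripper_width: 13.9
grip_force: 40.0
```

Call:
carry_out([
  {"offset": [0, 0, 0], "rotation": [0, 0, 0]},
  {"offset": [0, 0, 0], "rotation": [0, 0, 0]},
  {"offset": [0, 0, 0], "rotation": [0, 0, 0]},
  {"offset": [0, 0, 0], "rotation": [0, 0, 0]},
  {"offset": [0, 0, 0], "rotation": [0, 0, 0]},
])

```text
time_s: 31.95
tool_pos: [575.1, -378.4, 193.9]
orientation: [-0.299, 3.126, -0.002]
wrist_force: [-0.4, -0.9, -2.6]
gripper_width: 13.9
grip_force: 40.0
```

```bash
python3 - <<'E'
from h import *
go((575.3,-377.5,109,101))
E
```

```text
t 31.9 at [ 575.1 -378.4  193.9] yaw 100.9 tilt [ 0.001 -0.001] j6 -2.41
(575.3, -377.5, 109, 101) off [-0.0002  0.0009  0.0849] rot [-0.1  0.1 -0.1] calls 0.41
```

Call:
carry_out([
  {"offset": [0, 0.0008, 0.008], "rotation": [0, 0, 0]},
  {"offset": [0, 0.0008, 0.018], "rotation": [0, 0, 0]},
  {"offset": [0, 0.0008, 0.028], "rotation": [0, 0, 0]},
  {"offset": [0, 0.0008, 0.038], "rotation": [0, 0, 0]},
  {"offset": [0, 0.0008, 0.048], "rotation": [0, 0, 0]},
])

```text
time_s: 32.37
tool_pos: [574.3, -377.3, 143.0]
orientation: [0.299, -3.126, -0.001]
wrist_force: [-0.4, 0.1, -1.8]
gripper_width: 13.9
grip_force: 40.0
```

Call:
carry_out([
  {"offset": [0, 0, 0.01], "rotation": [0, 0, 0]},
  {"offset": [0, 0, 0.02], "rotation": [0, 0, 0]},
  {"offset": [0, 0, 0.03], "rotation": [0, 0, 0]},
  {"offset": [0, 0, 0.0365], "rotation": [0, 0, 0]},
  {"offset": [0, 0, 0.0365], "rotation": [0, 0, 0]},
])

```text
time_s: 32.78
tool_pos: [574.7, -377.7, 107.7]
orientation: [-0.299, 3.127, -0.0]
wrist_force: [0.6, -0.9, -2.1]
gripper_width: 13.5
grip_force: 40.0
```

```bash
python3 - <<'E'
from h import *
s=r.read_state();print(s["wrist_force"],s["moment"])
go((575.3,-377.5,108,101))
E
```

```text
[ 0.55402548 -0.86024711 -2.12883371] [0.02886499 0.00382162 0.00290215]
t 32.8 at [ 574.7 -377.7  107.7] yaw 100.9 tilt [ 0. -0.] j6 -2.41
(575.3, -377.5, 108, 101) off [-0.0007  0.0001 -0.0003] rot [-0.   0.  -0.1] calls 0.0
```

Call:
carry_out([
  {"offset": [0, 0, 0], "rotation": [0, 0, 0]},
  {"offset": [0, 0, 0], "rotation": [0, 0, 0]},
  {"offset": [0, 0, 0], "rotation": [0, 0, 0]},
  {"offset": [0, 0, 0], "rotation": [0, 0, 0]},
  {"offset": [0, 0, -0.01], "rotation": [0, 0, 0]},
], gripper=0)

```text
time_s: 33.2
tool_pos: [573.8, -377.0, 116.7]
orientation: [0.299, -3.125, -0.003]
wrist_force: [-0.2, 0.0, -0.7]
gripper_width: 42.6
grip_force: 0.0
```

Call:
carry_out([
  {"offset": [0, 0, -0.03], "rotation": [0, 0, 0]},
  {"offset": [0, 0, -0.06], "rotation": [0, 0, 0]},
  {"offset": [0, 0, -0.09], "rotation": [0, 0, 0]},
  {"offset": [0, 0, -0.12], "rotation": [0, 0, 0]},
  {"offset": [0, 0, -0.13], "rotation": [0, 0, 0]},
])

```text
time_s: 33.62
tool_pos: [575.7, -378.3, 254.2]
orientation: [-0.299, 3.122, -0.008]
wrist_force: [-0.3, -0.9, 0.1]
gripper_width: 46.6
grip_force: 0.0
```

```bash
python3 - <<'E'
from h import *
M,K=wc("top");q=cv2.imread("pics/top8.png");p,d=r.grab_frame("top");cv2.imwrite("pics/top9.png",p)
for k in r.place_of("top","jug1"): print("jug",round(k["score"],2),np.round(k["uv"]),np.round(atz(M,K,k["uv"],0)))
P=cloud(M,K,d)
b=np.zeros((480,640),bool);b[180:235,105:165]=1
m=b&(P[...,2]>108)&(P[...,2]<120);print("rim",m.sum(),np.median(P[m],0),P[m].min(0),P[m].max(0))
a=cv2.resize(p[160:280,90:210],(400,400),interpolation=cv2.INTER_CUBIC);c=cv2.resize(p[160:260,410:510],(400,400),interpolation=cv2.INTER_CUBIC)
cv2.imwrite("pics/c9.png",np.hstack([a,c]))
go((560,330,240,100))
E
```

```text
jug 0.69 [137. 206.] [592. 361.   0.]
jug 0.62 [157. 262.] [461. 310.   0.]
rim 112 [596.52048552 359.59393206 112.8122762 ] [583.1641628  347.56066464 108.12374088] [608.10088832 380.69300898 118.93543827]
t 33.7 at [ 575.2 -378.   250.9] yaw 100.9 tilt [ 0.004 -0.003] j6 -2.41
(560, 330, 240, 100) off [-0.1193  0.6981  0.0089] rot [-0.2  0.2  0.9] calls 3.4
```

View pics/c9.png

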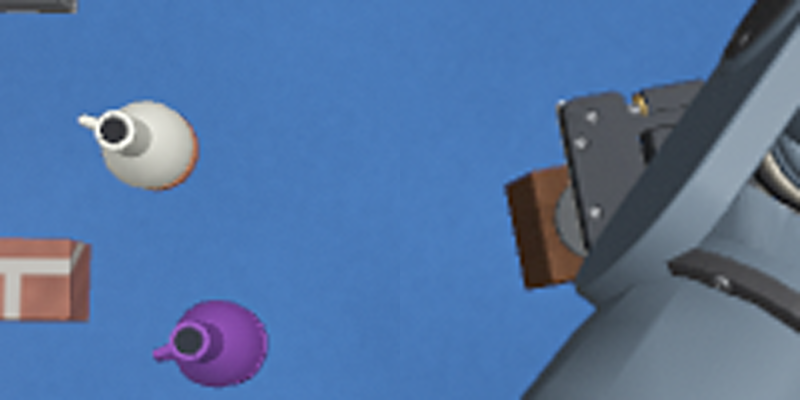

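Call:
carry_out([
  {"offset": [-0.0064, 0.0331, 0], "rotation": [0, 0, 6]},
  {"offset": [-0.0129, 0.0662, 0], "rotation": [0, 0, 12]},
  {"offset": [-0.0193, 0.0992, 0], "rotation": [0, 0, 18]},
  {"offset": [-0.0258, 0.1323, 0], "rotation": [0, 0, 24]},
  {"offset": [-0.0322, 0.1654, 0], "rotation": [0, 0, 30]},
], gripper=-0.2)

```text
time_s: 34.13
tool_pos: [573.8, -207.2, 246.2]
orientation: [-0.528, -3.094, -0.001]
wrist_force: [0.7, -0.1, 0.4]
gripper_width: 55.9
grip_force: 0.0
```

Call:
carry_out([
  {"offset": [0.011, 0.0319, 0], "rotation": [0, 0, 6]},
  {"offset": [0.022, 0.0637, 0], "rotation": [0, 0, 12]},
  {"offset": [0.0329, 0.0956, 0], "rotation": [0, 0, 18]},
  {"offset": [0.0439, 0.1274, 0], "rotation": [0, 0, 24]},
  {"offset": [0.0549, 0.1593, 0], "rotation": [0, 0, 30]},
])

```text
time_s: 34.55
tool_pos: [573.9, -38.8, 246.3]
orientation: [-1.311, -2.852, 0.001]
wrist_force: [0.7, -0.5, 0.0]
gripper_width: 55.7
grip_force: 0.0
```

Call:
carry_out([
  {"offset": [0.0254, 0.0221, 0], "rotation": [0, 0, 6]},
  {"offset": [0.0509, 0.0442, 0], "rotation": [0, 0, 12]},
  {"offset": [0.0763, 0.0663, 0], "rotation": [0, 0, 18]},
  {"offset": [0.1018, 0.0884, 0], "rotation": [0, 0, 24]},
  {"offset": [0.1272, 0.1105, 0], "rotation": [0, 0, 30]},
])

```text
time_s: 34.97
tool_pos: [574.1, 129.5, 246.3]
orientation: [-2.005, -2.416, 0.003]
wrist_force: [-0.0, -0.7, -0.1]
gripper_width: 55.9
grip_force: 0.0
```

Call:
carry_out([
  {"offset": [0.0331, 0.0064, 0], "rotation": [0, 0, 6]},
  {"offset": [0.0662, 0.0129, 0], "rotation": [0, 0, 12]},
  {"offset": [0.0992, 0.0193, 0], "rotation": [0, 0, 18]},
  {"offset": [0.1323, 0.0258, 0], "rotation": [0, 0, 24]},
  {"offset": [0.1654, 0.0322, 0], "rotation": [0, 0, 30]},
])

```text
time_s: 35.38
tool_pos: [574.4, 297.9, 246.1]
orientation: [-2.563, -1.816, 0.004]
wrist_force: [-0.7, 0.1, 0.6]
gripper_width: 55.6
grip_force: 0.0
```

Call:
carry_out([
  {"offset": [0, 0, 0], "rotation": [0, 0, 0]},
  {"offset": [0, 0, 0], "rotation": [0, 0, 0]},
  {"offset": [0, 0, 0], "rotation": [0, 0, 0]},
  {"offset": [0, 0, 0], "rotation": [0, 0, 0]},
  {"offset": [0, 0, 0], "rotation": [0, 0, 0]},
])

```text
time_s: 35.8
tool_pos: [575.5, 295.3, 247.9]
orientation: [2.559, 1.822, -0.001]
wrist_force: [0.8, -0.6, 0.4]
gripper_width: 55.7
grip_force: 0.0
```

```bash
python3 - <<'E'
from h import *
s=r.read_state();M,K=wc("wrist",s);p,d=r.grab_frame("wrist");cv2.imwrite("pics/w10.png",p)
for k in r.place_of("wrist","jug1"): print("jug",round(k["score"],2),np.round(k["uv"]),np.round(atz(M,K,k["uv"],0)))
P=cloud(M,K,d)
m=(P[...,2]>106)&(P[...,2]<118)&(np.hypot(P[...,0]-595,P[...,1]-359)<45);Q=P[m];print(len(Q),"rim",np.median(Q,0),Q.min(0),Q.max(0))
t,_=r.grab_frame("top");a=t[170:250,430:510]
cv2.imwrite("pics/c10.png",np.hstack([p[:, 100:500],cv2.resize(a,(400,480))]))
go()
E
```

```text
jug 0.82 [228. 231.] [457. 309.   0.]
jug 0.62 [319. 153.] [595. 361.   0.]
765 rim [594.90199728 361.66980398 113.28675453] [581.52318299 348.41284344 106.06662919] [607.00494776 383.29553744 115.46453444]
t 36.0 at [575.5 295.8 248.2] yaw -19.1 tilt [0. 0.] j6 0.74
```

View pics/c10.png

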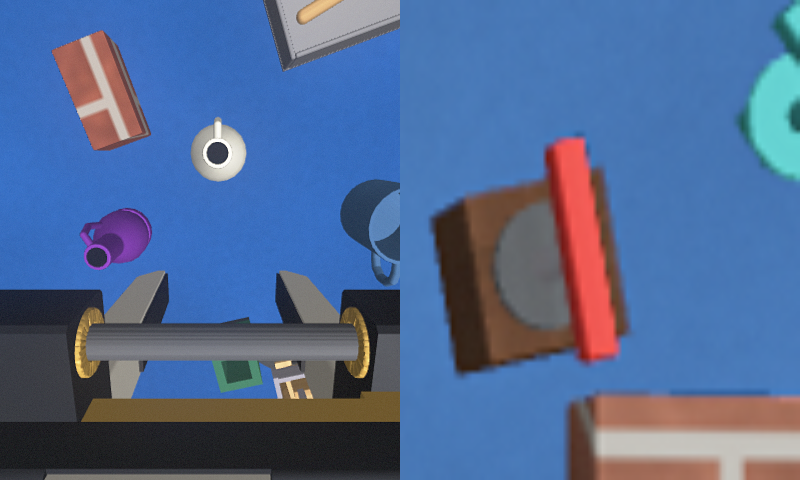

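Call:
carry_out([
  {"offset": [0.03, -0.0015, 0.01], "rotation": [0, 0, 0]},
  {"offset": [0.055, -0.003, 0.03], "rotation": [0, 0, 0]},
  {"offset": [0.068, -0.0035, 0.06], "rotation": [0, 0, 0]},
  {"offset": [0.068, -0.0035, 0.09], "rotation": [0, 0, 0]},
  {"offset": [0.068, -0.0035, 0.1], "rotation": [0, 0, 0]},
])

```text
time_s: 36.37
tool_pos: [592.6, 361.3, 143.3]
orientation: [-2.557, -1.823, 0.009]
wrist_force: [-0.1, 0.1, -0.4]
gripper_width: 55.5
grip_force: 0.0
```

Call:
carry_out([
  {"offset": [0, 0, 0], "rotation": [0, 0, 0]},
  {"offset": [0, 0, 0.02], "rotation": [0, 0, 0]},
  {"offset": [0, 0, 0.04], "rotation": [0, 0, 0]},
  {"offset": [0, 0, 0.06], "rotation": [0, 0, 0]},
  {"offset": [0, 0, 0.069], "rotation": [0, 0, 0]},
])

```text
time_s: 36.78
tool_pos: [594.5, 361.3, 79.1]
orientation: [2.559, 1.822, -0.0]
wrist_force: [0.1, -0.5, -0.4]
gripper_width: 55.7
grip_force: 0.0
```

Call:
carry_out([
  {"offset": [0, 0, 0], "rotation": [0, 0, 0]},
  {"offset": [0, 0, 0], "rotation": [0, 0, 0]},
  {"offset": [0, 0, 0], "rotation": [0, 0, 0]},
  {"offset": [0, 0, 0], "rotation": [0, 0, 0]},
  {"offset": [0, 0, 0], "rotation": [0, 0, 0]},
], gripper=1, grip_force=25)

```text
time_s: 37.2
tool_pos: [594.8, 362.1, 80.4]
orientation: [2.559, 1.823, 0.003]
wrist_force: [-0.3, 0.7, 0.2]
gripper_width: 26.8
grip_force: 0.2
```

Call:
carry_out([
  {"offset": [0, 0, 0], "rotation": [0, 0, 0]},
  {"offset": [0, 0, 0], "rotation": [0, 0, 0]},
  {"offset": [0, 0, 0], "rotation": [0, 0, 0]},
  {"offset": [0, 0, 0], "rotation": [0, 0, 0]},
  {"offset": [0, 0, 0], "rotation": [0, 0, 0]},
])

```text
time_s: 37.62
tool_pos: [594.6, 362.3, 80.3]
orientation: [2.559, 1.823, 0.002]
wrist_force: [-1.4, 0.1, 6.5]
gripper_width: 25.6
grip_force: 25.0
```

```bash
python3 - <<'E'
from h import *
C=cr(0,0);print(C)
go((594.4,361.2,255,-19.1),(*C,255,-19.1),(*C,92,-19.1))
E
```

```text
[632.6 -39.2]
t 37.6 at [594.6 362.3  80.3] yaw -19.1 tilt [0.001 0.001] j6 0.81
(594.4, 361.2, 255, -19.1) off [-0.0009  0.0003 -0.1747] rot [ 0.  -0.1  0. ] calls 0.84
(np.float64(632.6), np.float64(-39.2), 255, -19.1) off [-0.3659  0.1671  0.    ] rot [0. 0. 0.] calls 1.93
(np.float64(632.6), np.float64(-39.2), 92, -19.1) off [0.    0.    0.163] rot [0. 0. 0.] calls 0.78
```

Call:
carry_out([
  {"offset": [0, 0, -0.02], "rotation": [0, 0, 0]},
  {"offset": [0, 0, -0.055], "rotation": [0, 0, 0]},
  {"offset": [0, 0, -0.09], "rotation": [0, 0, 0]},
  {"offset": [0, 0, -0.125], "rotation": [0, 0, 0]},
  {"offset": [0, 0, -0.16], "rotation": [0, 0, 0]},
])

```text
time_s: 38.03
tool_pos: [593.9, 361.7, 240.5]
orientation: [-2.559, -1.823, 0.001]
wrist_force: [0.5, -0.5, -3.1]
gripper_width: 25.4
grip_force: 25.0
```

Call:
carry_out([
  {"offset": [-0.015, 0.007, 0], "rotation": [0, 0, 0]},
  {"offset": [-0.035, 0.016, 0], "rotation": [0, 0, 0]},
  {"offset": [-0.06, 0.028, 0], "rotation": [0, 0, 0]},
  {"offset": [-0.088, 0.04, 0], "rotation": [0, 0, 0]},
  {"offset": [-0.116, 0.053, 0], "rotation": [0, 0, 0]},
])

```text
time_s: 38.45
tool_pos: [605.9, 233.6, 238.4]
orientation: [-2.558, -1.823, 0.002]
wrist_force: [0.3, -0.6, -2.2]
gripper_width: 25.4
grip_force: 25.0
```

Call:
carry_out([
  {"offset": [-0.028, 0.0128, 0], "rotation": [0, 0, 0]},
  {"offset": [-0.056, 0.0256, 0], "rotation": [0, 0, 0]},
  {"offset": [-0.084, 0.0384, 0], "rotation": [0, 0, 0]},
  {"offset": [-0.112, 0.0512, 0], "rotation": [0, 0, 0]},
  {"offset": [-0.14, 0.064, 0], "rotation": [0, 0, 0]},
])

```text
time_s: 38.87
tool_pos: [620.7, 79.9, 238.5]
orientation: [-2.558, -1.822, 0.001]
wrist_force: [0.5, 0.2, -2.4]
gripper_width: 25.6
grip_force: 25.0
```

Call:
carry_out([
  {"offset": [-0.028, 0.0128, 0], "rotation": [0, 0, 0]},
  {"offset": [-0.056, 0.0256, 0], "rotation": [0, 0, 0]},
  {"offset": [-0.08, 0.0365, 0], "rotation": [0, 0, 0]},
  {"offset": [-0.1, 0.0456, 0], "rotation": [0, 0, 0]},
  {"offset": [-0.11, 0.05, 0], "rotation": [0, 0, 0]},
])

```text
time_s: 39.28
tool_pos: [632.2, -41.3, 238.4]
orientation: [-2.56, -1.82, 0.002]
wrist_force: [0.2, 0.0, -2.6]
gripper_width: 25.4
grip_force: 25.0
```

Call:
carry_out([
  {"offset": [0, 0, 0], "rotation": [0, 0, 0]},
  {"offset": [0, 0, 0], "rotation": [0, 0, 0]},
  {"offset": [0, 0, 0.01], "rotation": [0, 0, 0]},
  {"offset": [0, 0, 0.02], "rotation": [0, 0, 0]},
  {"offset": [0, 0, 0.03], "rotation": [0, 0, 0]},
])

```text
time_s: 39.7
tool_pos: [632.2, -37.4, 207.7]
orientation: [-2.557, -1.824, 0.001]
wrist_force: [0.2, 0.6, -3.1]
gripper_width: 25.7
grip_force: 25.0
```

```bash
python3 - <<'E'
from h import *
C=cr(0,0);s=r.read_state();print(s["gripper_width"],s["wrist_force"])
go((*C,92,-19.1))
E
```

```text
25.712919588542878 [ 0.24277364  0.60908324 -3.14249232]
t 39.7 at [632.2 -37.4 207.7] yaw -19.0 tilt [-0.001  0.   ] j6 0.2
(np.float64(632.6), np.float64(-39.2), 92, -19.1) off [-0.0016  0.0011  0.1157] rot [-0.   0.   0.1] calls 0.55
```

Call:
carry_out([
  {"offset": [-0.001, 0.001, 0.016], "rotation": [0, 0, 0]},
  {"offset": [-0.001, 0.001, 0.034], "rotation": [0, 0, 0]},
  {"offset": [-0.001, 0.001, 0.052], "rotation": [0, 0, 0]},
  {"offset": [-0.001, 0.001, 0.068], "rotation": [0, 0, 0]},
  {"offset": [-0.001, 0.001, 0.08], "rotation": [0, 0, 0]},
])

```text
time_s: 40.12
tool_pos: [632.2, -39.0, 126.5]
orientation: [-2.556, -1.823, 0.003]
wrist_force: [0.4, 0.5, -2.6]
gripper_width: 25.6
grip_force: 25.0
```

Call:
carry_out([
  {"offset": [0, 0, 0.007], "rotation": [0, 0, 0]},
  {"offset": [0, 0, 0.014], "rotation": [0, 0, 0]},
  {"offset": [0, 0, 0.021], "rotation": [0, 0, 0]},
  {"offset": [0, 0, 0.027], "rotation": [0, 0, 0]},
  {"offset": [0, 0, 0.031], "rotation": [0, 0, 0]},
])

```text
time_s: 40.53
tool_pos: [633.2, -39.8, 97.7]
orientation: [2.559, 1.823, 0.0]
wrist_force: [0.7, 0.3, -2.8]
gripper_width: 26.1
grip_force: 25.0
```

Call:
carry_out([
  {"offset": [0, 0, 0.001], "rotation": [0, 0, 0]},
  {"offset": [0, 0, 0.002], "rotation": [0, 0, 0]},
  {"offset": [0, 0, 0.003], "rotation": [0, 0, 0]},
  {"offset": [0, 0, 0.004], "rotation": [0, 0, 0]},
  {"offset": [0, 0, 0.004], "rotation": [0, 0, 0]},
])

```text
time_s: 40.95
tool_pos: [633.2, -39.9, 94.2]
orientation: [2.559, 1.823, 0.0]
wrist_force: [-0.2, -0.6, -3.2]
gripper_width: 25.6
grip_force: 25.0
```

```bash
python3 - <<'E'
from h import *
C=cr(0,0);s=r.read_state();print(s["gripper_width"],s["wrist_force"])
go((*C,92,-19.1))
E
```

```text
25.56692608265399 [-0.17004476 -0.55375033 -3.21647873]
t 41.0 at [633.2 -39.9  94.2] yaw -19.1 tilt [ 0. -0.] j6 0.2
(np.float64(632.6), np.float64(-39.2), 92, -19.1) off [ 0.0004 -0.0008  0.0022] rot [ 0. -0.  0.] calls 0.01
```

Call:
carry_out([
  {"offset": [0, 0, 0.0005], "rotation": [0, 0, 0]},
  {"offset": [0, 0, 0.001], "rotation": [0, 0, 0]},
  {"offset": [0, 0, 0.0015], "rotation": [0, 0, 0]},
  {"offset": [0, 0, 0.002], "rotation": [0, 0, 0]},
  {"offset": [0, 0, 0.0022], "rotation": [0, 0, 0]},
])

```text
time_s: 41.37
tool_pos: [633.2, -39.9, 92.3]
orientation: [2.559, 1.823, 0.0]
wrist_force: [-1.6, -0.4, 4.2]
gripper_width: 25.7
grip_force: 25.0
```

Call:
carry_out([
  {"offset": [0, 0, 0], "rotation": [0, 0, 0]},
  {"offset": [0, 0, 0], "rotation": [0, 0, 0]},
  {"offset": [0, 0, 0], "rotation": [0, 0, 0]},
  {"offset": [0, 0, 0], "rotation": [0, 0, 0]},
  {"offset": [0, 0, 0], "rotation": [0, 0, 0]},
], gripper=0.1)

```text
time_s: 41.78
tool_pos: [633.2, -39.9, 91.9]
orientation: [2.559, 1.823, 0.0]
wrist_force: [0.5, -0.9, 0.5]
gripper_width: 41.9
grip_force: 0.0
```

Call:
carry_out([
  {"offset": [0, 0, -0.02], "rotation": [0, 0, 0]},
  {"offset": [0, 0, -0.05], "rotation": [0, 0, 0]},
  {"offset": [0, 0, -0.085], "rotation": [0, 0, 0]},
  {"offset": [0, 0, -0.12], "rotation": [0, 0, 0]},
  {"offset": [0, 0, -0.155], "rotation": [0, 0, 0]},
])

```text
time_s: 42.2
tool_pos: [632.9, -39.8, 248.6]
orientation: [-2.559, -1.823, 0.0]
wrist_force: [-0.0, -0.7, -0.8]
gripper_width: 41.6
grip_force: 0.0
```

Call:
carry_out([
  {"offset": [0, -0.03, 0], "rotation": [0, 0, 0]},
  {"offset": [0, -0.07, 0], "rotation": [0, 0, 0]},
  {"offset": [0, -0.11, 0], "rotation": [0, 0, 0]},
  {"offset": [0, -0.15, 0], "rotation": [0, 0, 0]},
  {"offset": [0, -0.19, 0], "rotation": [0, 0, 0]},
])

```text
time_s: 42.62
tool_pos: [451.6, 22.7, 246.7]
orientation: [2.559, 1.822, 0.0]
wrist_force: [0.6, 0.0, 0.9]
gripper_width: 42.1
grip_force: 0.0
```

Call:
carry_out([
  {"offset": [0, -0.03, 0], "rotation": [0, 0, 0]},
  {"offset": [0, -0.06, 0], "rotation": [0, 0, 0]},
  {"offset": [0, -0.08, 0], "rotation": [0, 0, 0]},
  {"offset": [0, -0.08, 0], "rotation": [0, 0, 0]},
  {"offset": [0, -0.08, 0], "rotation": [0, 0, 0]},
])

```text
time_s: 43.03
tool_pos: [378.0, 48.5, 247.4]
orientation: [2.557, 1.823, 0.002]
wrist_force: [0.4, 0.4, 0.9]
gripper_width: 41.9
grip_force: 0.0
```

```bash
python3 - <<'E'
from h import *
t,d=r.grab_frame("top");s,_=r.grab_frame("scene")
M,K=wc("top");P=cloud(M,K,d);Q=P[(P[...,2]>118)&(P[...,2]<132)&(np.hypot(P[...,0]-C0[0],P[...,1]-C0[1])<40)];print("rim",len(Q),np.median(Q,0))
for c in ("scene","top"): print(c,[(round(k["score"],2),np.round(k["uv"]).tolist()) for k in r.place_of(c,"jug1")])
cv2.imwrite("pics/end.png",np.hstack([cv2.resize(t[130:270,200:480],(400,200)),cv2.resize(s[150:350,100:500],(400,200))]))
go()
E
```

```text
rim 117 [634.67120265 -41.49289841 125.19452365]
scene [(0.92, [325.0, 288.0]), (0.56, [407.0, 207.0])]
top [(0.89, [157.0, 263.0]), (0.62, [198.0, 323.0])]
t 43.2 at [378.7  48.1 246.9] yaw -19.1 tilt [-0. -0.] j6 0.34
```

View pics/end.png

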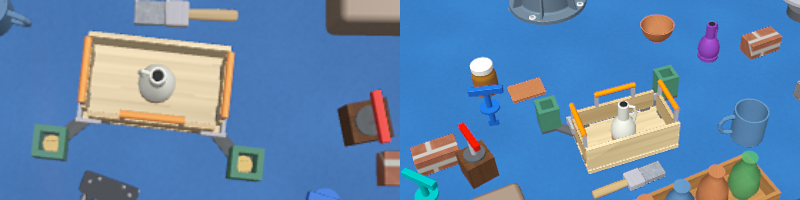

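```bash
python3 -c "
from plant import r
print(r.close_job())"
```

```text
the job is handed in; nothing more can be done
None
```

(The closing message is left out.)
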